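Lock the slotted specimen plate into its sloping stand

TASK

Put the slotted green specimen plate into the pocket of the sloping stand, slot over the orange T-toggle, so that it sits flat and fully home, without dropping it. Then turn the toggle a full quarter turn, either way, so that it lies across the slot and holds the plate, and let go. Leave the two tins and the mortar where they are.

Things in the scene. Friction and masses are not known exactly. Their poses are not given: they have to be found in the camera images.
- plate_fin (a point): Green metal plate 120 x 64 x 10 mm (x, y, z), about 0.3 kg, flat on the table, with a blue grip fin 32 x 16 x 30 mm high on top. Point: the fin's centre, 25 mm above the plate's underside, 15 mm above its top face; the plate's centre is 26 mm along +x. Axes: x along the plate to its slotted end, z out of its top face. Grip the fin across its 16 mm (y).
- plate_slot (a point): Centre of the through slot in the plate, 40 mm along x by 16 mm along y; half-way through the 10 mm plate, 60 mm along +x from the fin's centre. Axes as the plate.
- pocket: Pocket in the grey sloping bed of the fixed stand. Origin: centre of its floor, 58 mm above the table; x up the slope, y across, z square out of the floor, leaning 0.524 rad (30 degrees) from vertical toward the stand's low front edge, on the robot's right. Inside 124 x 68 mm (2 mm play round the plate); walls upright to 4 mm, then 45 degree lead-ins flaring 5 mm out, up to 9 mm.
- fin_seat (a point): Where the centre of the plate's fin (plate_fin) lies when the plate is fully seated: x = -26, y = 0, z = 25 mm in the pocket's frame. Axes as the pocket's; the seated plate's x and z lie along them, its slot end up the slope.
- toggle_grip (a point): Orange T-toggle on an 8 mm stud from the pocket's floor at pocket x = +34, y = 0 mm. Cross-bar 34 x 10 mm (x, y), 12 to 20 mm above the floor; over it a grip wing 28 x 10 mm up to 42 mm. Point: on the turning axis, in the wing, 30 mm above the pocket floor, 20 mm above the seated plate's top. x along the bar, z the axis, out of the pocket. Grip across the 10 mm (y).
- toggle (a joint): Turn of the toggle, rad: 0 = bar along the pocket's x, in line with the slot, which then passes over it; grows anticlockwise seen from above the pocket; stops at -1.57 and +1.57 (bar across the slot, plate held). Starts near 0 and stays where it is left (friction 0.03 N m).
- tin_a: Bystander: white lidded tin, 57 mm diameter, 38 mm high, loose; origin at the centre of its underside.
- tin_b: Bystander: a second white lidded tin of the same size, loose; origin at the centre of its underside.
- mortar_a: Bystander: white porcelain mortar with a pestle in it, 79 mm diameter, bowl 46 mm and pestle 84 mm high, loose; origin at the centre of its underside.
Mind the look-alikes: they are no part of the job. Of the things shaped like the part that bears plate_fin, the green one is meant.

How it is judged:
By the outcome, as a careful person would: the job done as asked, in the order asked, and still so for the second after the job is handed in, with the robot touching nothing.
It also fails if it takes over 48 s, if anything falls off the work surface, if the arm or the gripper's body presses on something with over 40 N, if the wrist force passes 120 N, or if a joint passes its speed limit or range.

ROBOT

A 6-joint arm with a two-finger parallel gripper is mounted at the origin on a cart in front of the work surface, level with it; the furniture and walls round the work are solid. World frame = base frame: x ahead of the robot, y to its left, z up, the work surface at z = 0. Lengths are in m, angles in degrees, forces in N, time in s.
With the tool pointing down it reaches from about 0.4 to 0.825 m from the base axis. Payload 7 kg.
Tool frame: the origin (TCP) lies midway between the tips of the shut fingers; the grasp point (between the pads) lies 19 mm behind it; z points along the fingers, y is the direction in which the jaws open and shut (so a half turn about z gives the same grasp; the last joint's range is limited). The gripper opens to 88 mm and grips with 3 to 60 N. Pads are 19 mm wide; open, the fingers measure 130 mm over their backs; the gripper's body (78 mm by 193 mm) begins 47 mm behind the grasp point.
Start: joints at [-47.836, 20.546, 0.682, 0, -70.136, -16.507], TCP at [0.292, -0.608, 0.227] pointing down, gripper open.
Joint ranges: [-176.03, 176.03], [-82.01, 121.73], [-58.28, 71.71], [-173.87, 95.51], [-174.79, -0.11], [-173.66, 173.66]. Speed limits (degrees/s): [136.94, 136.94, 172.46, 180, 180, 180].

INTERFACE

Orientations are given as a 3x3 rotation matrix whose columns are the frame's x, y, z axes.
In Python, from rig import robot gives the robot as it stands. Calls block until the motion is done:
- robot.goto(position, orientation): joint-space move of the TCP to a pose.
- robot.servo_line(position, ori=None, speed=0.15): straight line of the TCP; ori=None keeps the orientation; speed is the mean speed in m/s.
- robot.movej(angles): joint-space move.
- robot.move_gripper(opening): opening from 0.0 (shut) to 1.0 (fully open); the grip force is fixed at half the most; returns when the fingers have stopped.
- robot.dwell(seconds).
- robot.ik(position, orientation): joint angles nearest the present ones, or None.
- robot.grab_frame(name): name is "side" or "top"; returns (picture, depth): 480x640x3 uint8, red, green, blue; 480x640 float32, m along the optical axis (not along the pixel's ray), 0 where there is no reading.
- robot.camera_info(name): a dict with "vfov" (degrees; the focal length in pixels is half the picture's height over the tangent of half this angle, whatever the lens; pixels are square), "cx", "cy" (the principal point, pixels), "view" (4x4, takes a point from world to camera coordinates). Camera axes: x right, y down, z forward; pixel columns grow to the right and rows downward; lengths in m; the calibration is good to about 2 mm. A picture is of the moment at which its call begins. camera_info takes no time and is no camera call.
A pose or a line that the arm cannot do raises robot.Unreachable and nothing moves.
- robot.job_done(): hands the job in, once; it reports no verdict.
Readings, each from a call of its own:
- robot.read_t(): time.
- robot.read_qpos(): joint angles.
- robot.read_qvel(): joint speeds.
- robot.read_effort(): joint torques, N m.
- robot.read_position(): TCP position.
- robot.read_tcp_rot(): TCP orientation.
- robot.read_force(): force on the tool from outside, world axes, zero at the start.
- robot.read_ft_torque(): the same for the moment, N m.
- robot.read_grip_width(): opening from 0.0 (shut) to 1.0 (fully open).
Only numpy, scipy, OpenCV 4.12 (cv2) and the standard library are available. Lean on these libraries where they do the work, as an engineer would, in place of code of your own. Each camera call takes 0.05 s, during which the arm holds its last target.

## Working session

There is one attempt and no reset: what is moved stays moved. The work goes in short steps, each a Python script; the robot and the scene stay as the last script left them, time stands still between calls to the robot, and variables do not carry over. Pictures are saved under pics/ and viewed, and the job is handed in when it is done.

```bash
ls; mkdir -p pics
python3 - <<'E'
from rig import robot
import cv2,numpy as np
for n in("side","top"):
    p,d=robot.grab_frame(n); cv2.imwrite(f"pics/{n}0.png",p[:,:,::-1]); np.savez(f"pics/{n}0.npz",p=p,d=d)
    print(n,robot.camera_info(n), d.min(),d.max())
print(robot.read_t(),robot.read_qpos())
E
```

```text
pics
side {'vfov': 52.866639062483, 'cx': 321.8093877477526, 'cy': 235.90774198203053, 'view': array([[ 0.87695264, -0.48039102, -0.01336167, -0.35081896],
       [-0.24751058, -0.42764836, -0.86939944,  0.22094981],
       [ 0.41193759,  0.76572929, -0.49392922,  1.0321746 ],
       [ 0.        ,  0.        ,  0.        ,  1.        ]])} 0.0 3.9999592
top {'vfov': 54.334891527035644, 'cx': 316.6517902881853, 'cy': 238.4963313054824, 'view': array([[-0.01397752, -0.99965294,  0.02232979,  0.08177787],
       [-0.9839641 ,  0.00977987, -0.1780983 ,  0.46197747],
       [ 0.17781811, -0.02446108, -0.98375931,  1.14441716],
       [ 0.        ,  0.        ,  0.        ,  1.        ]])} 0.0 2.2648854
0.1 [-4.78354463e+01  2.05867606e+01  6.38014492e-01 -1.92907203e-02
 -7.01361269e+01 -1.65064495e+01]
```

View pics/side0.png

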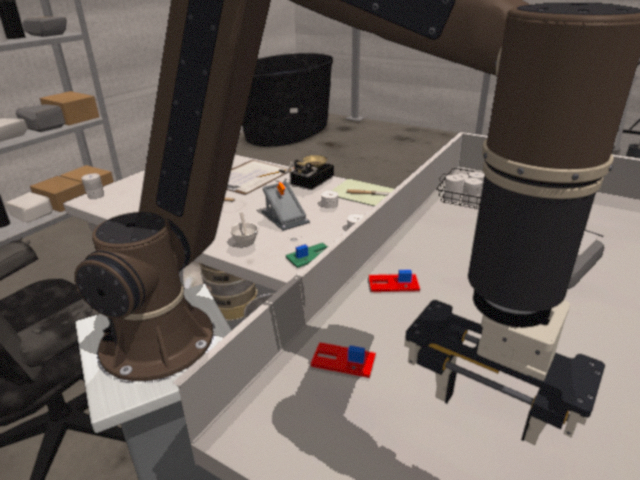

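View pics/top0.png

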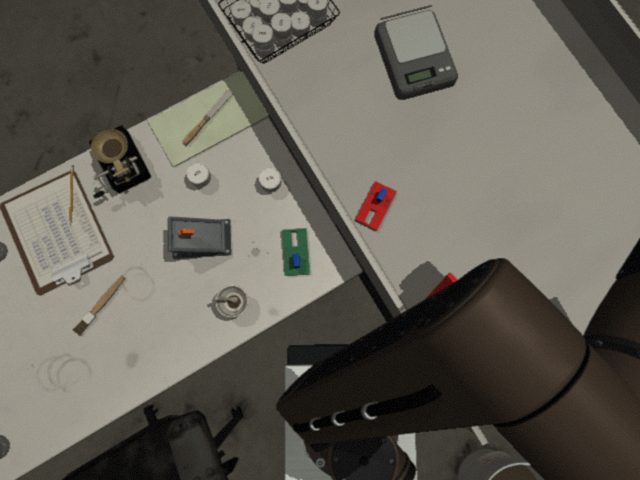

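The only green slotted plate is at top px (295,252) and side px (306,254), fin at top (296,261). The look-alikes are red plates at top (376,205) and (443,285), and at side (394,282) and (344,358). I choose the green one and will check it in a close crop.

```bash
cat > h.py <<'E'
import numpy as np, cv2
from rig import robot
def cam(n):
    c=robot.camera_info(n); f=240/np.tan(np.radians(c['vfov'])/2); return f,c['cx'],c['cy'],np.array(c['view'])
def proj(n,P):
    f,cx,cy,V=cam(n); P=np.atleast_2d(P); q=P@V[:3,:3].T+V[:3,3]; return np.c_[f*q[:,0]/q[:,2]+cx,f*q[:,1]/q[:,2]+cy]
def ray(n,uv):
    f,cx,cy,V=cam(n); d=np.array([(uv[0]-cx)/f,(uv[1]-cy)/f,1.]); R=V[:3,:3]; return -R.T@V[:3,3],R.T@d
def onz(n,uv,z):
    o,d=ray(n,uv); return o+d*(z-o[2])/d[2]
def cloud(n,D):
    f,cx,cy,V=cam(n); v,u=np.mgrid[0:480,0:640]; q=np.stack([(u-cx)/f*D,(v-cy)/f*D,D],-1); return (q-V[:3,3])@V[:3,:3]
def crop(p,u0,v0,u1,v1,s,name):
    c=cv2.resize(p[v0:v1,u0:u1],None,fx=s,fy=s,interpolation=cv2.INTER_CUBIC); cv2.imwrite(name,c[:,:,::-1])
E
python3 - <<'E'
from h import *
t=np.load('pics/top0.npz'); s=np.load('pics/side0.npz')
crop(t['p'],150,150,330,285,4.4,'pics/topc.png')
crop(s['p'],220,160,380,280,5,'pics/sidec.png')
C=cloud('top',t['d'])
for uv in [(285,215),(296,261),(285,270),(303,265),(269,180),(197,175),(186,233),(175,250),(225,250),(225,222),(150,270),(318,200),(376,190),(229,303),(320,240),(310,150)]: print(uv,C[uv[1],uv[0]].round(4))
C=cloud('side',s['d'])
print('side')
for uv in [(302,252),(300,262),(329,198),(355,222),(282,187),(290,210),(270,265),(310,280)]: print(uv,C[uv[1],uv[0]].round(4))
E
```

```text
(285, 215) [0.532  0.1576 0.0094]
(296, 261) [0.4053 0.1288 0.0465]
(285, 270) [0.3866 0.1576 0.0149]
(303, 265) [0.3989 0.1115 0.0151]
(269, 180) [0.616  0.1969 0.0465]
(197, 175) [0.6321 0.3826 0.0423]
(186, 233) [0.467  0.3882 0.1087]
(175, 250) [0.4289 0.4171 0.0924]
(225, 250) [0.4403 0.3118 0.012 ]
(225, 222) [0.5134 0.3129 0.0148]
(150, 270) [0.3916 0.5028 0.0059]
(318, 200) [0.5721 0.0704 0.0084]
(376, 190) [ 0.5971 -0.0837  0.0127]
(229, 303) [0.3046 0.2976 0.0205]
(320, 240) [0.4649 0.0667 0.0072]
(310, 150) [ 7.145e-01  8.990e-02 -1.000e-04]
side
(302, 252) [0.408  0.1232 0.0283]
(300, 262) [0.3898 0.0995 0.0158]
(329, 198) [0.6226 0.3573 0.0404]
(355, 222) [0.6059 0.175  0.0418]
(282, 187) [0.4695 0.3744 0.1064]
(290, 210) [0.4775 0.342  0.0408]
(270, 265) [0.3207 0.1379 0.0073]
(310, 280) [ 0.318  -0.0999  0.104 ]
```

View pics/topc.png

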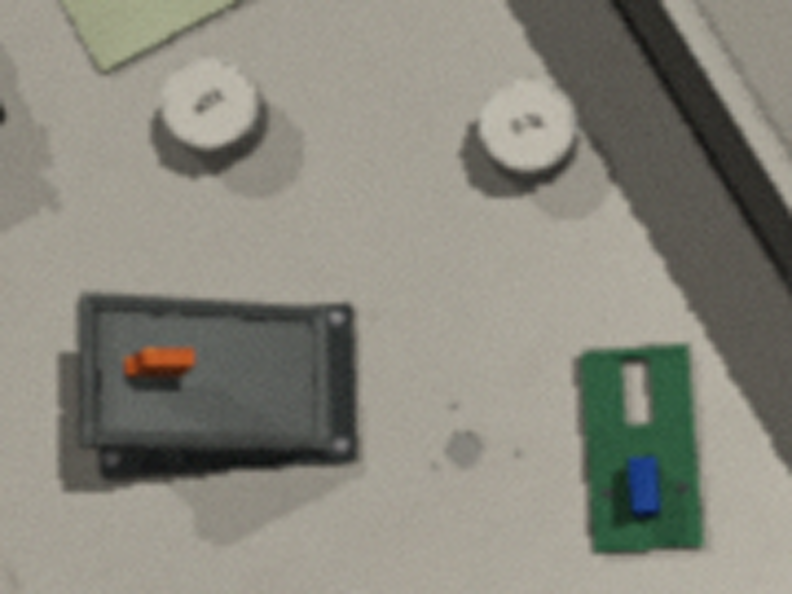

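View pics/sidec.png

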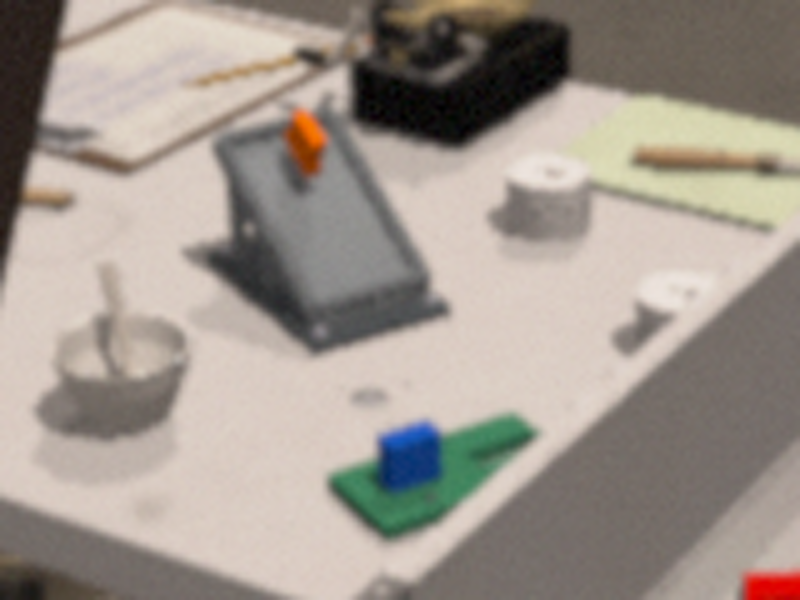

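Run:
```python
from h import *
for n in("side","top"):
    P=[];D=[]
    for i in range(5):
        p,d=robot.grab_frame(n);P.append(p.astype(float));D.append(np.where(d>0,d,np.nan))
    p=np.mean(P,0);d=np.nan_to_num(np.nanmedian(D,0)); np.savez(f'pics/{n}A.npz',p=p,d=d)
    b=(160,195,245,280) if n=='top' else (255,175,315,220)
    b=(160,205,240,265) if n=='top' else b
    crop(np.clip(p,0,255).astype(np.uint8),*b,10 if n=='top' else 13,f'pics/{n}Ac.png')
    C=cloud(n,d)
    if n=='top':
        # floor plane fit: low region of bed
        for box in [(195,240,216,243),(180,242,216,252)]:
            pass
        m=C[228:247,196:214].reshape(-1,3); 
        c=m.mean(0);u,s,vt=np.linalg.svd(m-c); print(c,vt[2],s/np.sqrt(len(m)),np.degrees(np.arccos(abs(vt[2,2]))))
        # wall height
        print('wall', [C[v,u].round(3).tolist() for u,v in [(330,220),(340,240),(350,255),(335,215),(345,235),(358,255),(300,140)]])
print(robot.read_t())
```

```text
[0.4680445  0.35716004 0.04889783] [ 0.02704418 -0.50153845  0.86471255] [0.01419483 0.01309637 0.00113095] 30.150101545690127
wall [[0.518, 0.04, 0.008], [0.465, 0.014, 0.006], [0.425, -0.011, 0.006], [0.531, 0.026, 0.009], [0.483, -0.002, -0.025], [0.428, -0.034, -0.015], [0.688, 0.115, 0.136]]
0.6<stdin>:6: RuntimeWarning: All-NaN slice encountered
```

View pics/topAc.png

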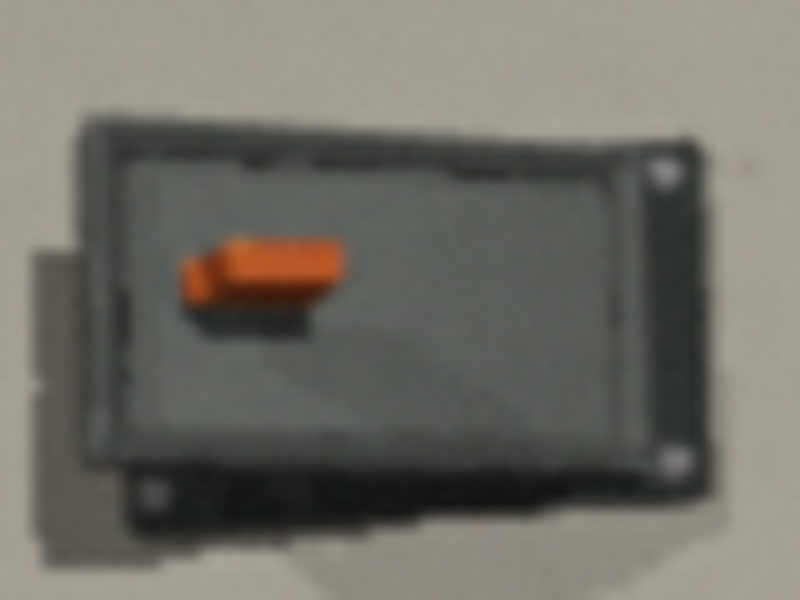

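View pics/sideAc.png

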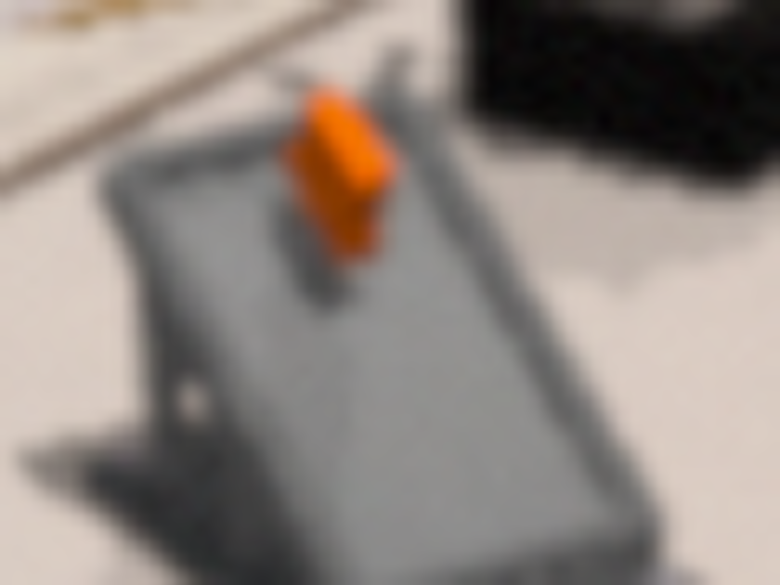

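Run:
```python
from h import *
d=np.load('pics/topA.npz')['d'];C=cloud('top',d)
for v in (150,180,200,220,240,260,280):
    print(v,[(u,*[round(float(x),3) for x in C[v,u]]) for u in range(260,420,8) if C[v,u,2]>0.025])
d=np.load('pics/sideA.npz')['d'];C=cloud('side',d)
print([(u,v,*[round(float(x),3) for x in C[v,u]]) for u,v in [(300,290),(330,262),(360,235),(400,195),(450,150),(285,300),(380,222)]])
```

```text
150 [(300, 0.662, 0.116, 0.137)]
180 [(260, 0.618, 0.22, 0.042), (268, 0.617, 0.2, 0.044), (276, 0.617, 0.179, 0.043), (316, 0.617, 0.076, 0.04), (324, 0.587, 0.059, 0.135)]
200 [(332, 0.538, 0.041, 0.135), (380, 0.563, -0.089, 0.036)]
220 [(340, 0.512, 0.015, 0.034), (348, 0.489, 0.004, 0.136)]
240 [(356, 0.441, -0.013, 0.135)]
260 [(372, 0.394, -0.049, 0.137)]
280 [(380, 0.353, -0.076, 0.07)]
[(300, 290, 0.285, -0.118, 0.101), (330, 262, 0.392, -0.057, 0.102), (360, 235, 0.521, 0.018, 0.1), (400, 195, 0.736, 0.142, 0.11), (450, 150, 1.12, 0.362, 0.109), (285, 300, 0.237, -0.147, 0.112), (380, 222, 0.622, 0.076, 0.083)]
```

```bash
cat > fit.py <<'E'
from h import *
from scipy.optimize import minimize
def box(x0,x1,y0,y1,z0,z1): return np.array([[x,y,z] for x in(x0,x1) for y in(y0,y1) for z in(z0,z1)])
PLATE=box(-34,86,-32,32,-25,-15)/1000; FIN=box(-16,16,-8,8,-15,15)/1000   # in plate_fin frame
BAR=box(-17,17,-5,5,-18,-10)/1000; WING=box(-14,14,-5,5,-10,12)/1000       # toggle_grip frame
S=8
def mask(n,R,t,boxes,roi):
    u0,v0,u1,v1=roi; m=np.zeros(((v1-v0)*S,(u1-u0)*S),np.uint8)
    for b in boxes:
        q=proj(n,b@R.T+t); q=(q-[u0,v0]+0.5)*S-0.5
        h=cv2.convexHull(np.round(q*16).astype(np.int32).reshape(-1,1,2)); cv2.fillConvexPoly(m,h,255,shift=4)
    return cv2.resize(m,(u1-u0,v1-v0),interpolation=cv2.INTER_AREA)/255.
def chroma(p,roi,kind):
    u0,v0,u1,v1=roi; q=p[v0:v1,u0:u1].astype(float); r,g,b=q[...,0],q[...,1],q[...,2]
    return {'green':g-r,'orange':r-b,'blue':b-r}[kind]
def soft(p,roi,kind,hi=None):
    c=chroma(p,roi,kind); lo=np.median(c[:, :2]) ; 
    hi=np.percentile(c,97) if hi is None else hi
    return np.clip((c-lo)/(hi-lo),0,1)
def Rz(a): c,s=np.cos(a),np.sin(a); return np.array([[c,-s,0],[s,c,0],[0,0,1]])
def Ry(a): c,s=np.cos(a),np.sin(a); return np.array([[c,0,s],[0,1,0],[-s,0,c]])
TILT=Ry(-np.radians(30))  # x up slope
def Rpocket(yaw): return Rz(yaw)@TILT
def solve(cost,x0,step):
    best=None
    x=np.array(x0,float)
    for k in range(3):
        sim=np.vstack([x]+[x+np.eye(len(x))[i]*step[i]*(0.5**k) for i in range(len(x))])
        r=minimize(cost,x,method='Nelder-Mead',options=dict(initial_simplex=sim,xatol=1e-5,fatol=1e-4,maxiter=600)); x=r.x
    return r
E
cat > f1.py <<'E'
from fit import *
t=np.load('pics/topA.npz')['p']; s=np.load('pics/sideA.npz')['p']
for n,p,roi in (('top',t,(275,222,318,282)),('side',s,(280,238,335,272))):
    c1=chroma(p,roi,'green');c2=chroma(p,roi,'blue');c3=chroma(p,roi,'orange')
    print(n,np.percentile(c1,[5,50,90,99]),np.percentile(c2,[5,50,90,99]))
def fitblue(use):
    ims=[]
    for n,p,roi in (('top',t,(284,248,310,276)),('side',s,(290,240,316,264))):
        if n in use:
            c=chroma(p,roi,'blue'); c=c-np.median(c); hi=np.percentile(c,99 if n=='top' else 97)*0.85; ims.append((n,roi,np.clip(c/hi,0,1)))
    return ims
def plate_cost(x,use=('top','side'),dbg=False):
    # x: fin cx,cy,(z),yaw ; silhouettes: plate+fin union (green or blue)
    R=Rz(x[2]); tt=np.array([x[0],x[1],x[3]]); e=0
    for n,p,roi in (('top',t,(275,222,318,282)),('side',s,(280,238,335,272))):
        if n not in use: continue
        u0,v0,u1,v1=roi;q=p[v0:v1,u0:u1]
        sat=np.maximum(q[...,1],q[...,2])-q[...,0]; key=(n,)
        lo=np.percentile(sat,10); M=np.clip((sat-lo)/(SATHI[n]-lo),0,1)
        sl=box(40,80,-8,8,-25,-15)/1000
        m=mask(n,R,tt,[PLATE,FIN],roi); 
        # slot through-hole: intersection of top and bottom openings
        sm=np.minimum(mask(n,R,tt,[sl[sl[:,2]>-.02]],roi),mask(n,R,tt,[sl[sl[:,2]<-.02]],roi)); m=np.clip(m-sm,0,1)
        e+=((m-M)**2).sum()
        if dbg: cv2.imwrite(f'pics/dbg_{n}.png',cv2.resize(np.hstack([m,M,abs(m-M)])*255,None,fx=6,fy=6,interpolation=0))
    return e
SATHI={'top':35,'side':35}
for n,p,roi in (('top',t,(275,222,318,282)),('side',s,(280,238,335,272))):
    u0,v0,u1,v1=roi;q=p[v0:v1,u0:u1]; sat=np.maximum(q[...,1],q[...,2])-q[...,0]; SATHI[n]=np.percentile(sat,60 if n=='top' else 75); print(n,SATHI[n],np.percentile(sat,[5,10,25,50,75,90]))
x0=[0.405,0.129,np.radians(3),0.025]
for use in (('top','side'),('top',),('side',)):
    if len(use)==2: r=solve(lambda x:plate_cost(x,use),x0,[.006,.006,.05,.005]); x=r.x
    else: r=solve(lambda y:plate_cost([*y,.025],use),x0[:3],[.006,.006,.05]); x=r.x
    print(use,x.round(4),np.degrees(x[2]),r.fun)
    if len(use)==2: plate_cost(x,use,True)
E
python3 f1.py
```

```text
top [-5.6 -3.  43.4 45.4] [-17.6 -12.8  16.  100.8]
side [-14.8  -8.6  57.4  67.2] [-24.2   -14.4    30.4   131.324]
top 17.200000000000003 [-5.6 -5.2 -4.6 -3.  40.2 44. ]
side 37.2 [-14.8 -14.6 -13.6  -8.6  37.2  65.6]
('top', 'side') [0.4094 0.129  0.073  0.0297] 4.183807760969851 169.62995774918602[ WARN:0@15.225] global loadsave.cpp:1063 imwrite_ Unsupported depth image for selected encoder is fallbacked to CV_8U.
Traceback (most recent call last):
  File "f1.py", line 33, in <module>
    else: r=solve(lambda y:plate_cost([*y,.025],use),x0[:3],[.006,.006,.05]); x=r.x
            ~~~~~^^^^^^^^^^^^^^^^^^^^^^^^^^^^^^^^^^^^^^^^^^^^^^^^^^^^^^^^^^^
  File "fit.py", line 29, in solve
    r=minimize(cost,x,method='Nelder-Mead',options=dict(initial_simplex=sim,xatol=1e-5,fatol=1e-4,maxiter=600)); x=r.x
  File "f1.py", line 33, in <lambda>
    else: r=solve(lambda y:plate_cost([*y,.025],use),x0[:3],[.006,.006,.05]); x=r.x
                           ~~~~~~~~~~^^^^^^^^^^^^^^^
  File "f1.py", line 23, in plate_cost
    sm=np.minimum(mask(n,R,tt,[sl[sl[:,2]>-.02]],roi),mask(n,R,tt,[sl[sl[:,2]<-.02]],roi)); m=np.clip(m-sm,0,1)
                                                      ~~~~^^^^^^^^^^^^^^^^^^^^^^^^^^^^^^^
  File "fit.py", line 10, in mask
    q=proj(n,b@R.T+t); q=(q-[u0,v0]+0.5)*S-0.5
  File "h.py", line 6, in proj
    f,cx,cy,V=cam(n); P=np.atleast_2d(P); q=P@V[:3,:3].T+V[:3,3]; return np.c_[f*q[:,0]/q[:,2]+cx,f*q[:,1]/q[:,2]+cy]
              ~~~^^^
  File "h.py", line 4, in cam
    c=robot.camera_info(n); f=240/np.tan(np.radians(c['vfov'])/2); return f,c['cx'],c['cy'],np.array(c['view'])
ValueError: time passes only in moves, steps and waits
```

```bash
python3 - <<'E'
s=open('h.py').read()
s=s.replace("def cam(n):\n","CC={}\ndef cam(n):\n    if n in CC: return CC[n]\n").replace("return f,c['cx'],c['cy'],np.array(c['view'])","CC[n]=(f,c['cx'],c['cy'],np.array(c['view'])); return CC[n]")
open('h.py','w').write(s)
E
time python3 f1.py 2>&1 | grep -v WARN
```

```text
top [-5.6 -3.  43.4 45.4] [-17.6 -12.8  16.  100.8]
side [-14.8  -8.6  57.4  67.2] [-24.2   -14.4    30.4   131.324]
top 17.200000000000003 [-5.6 -5.2 -4.6 -3.  40.2 44. ]
side 37.2 [-14.8 -14.6 -13.6  -8.6  37.2  65.6]
('top', 'side') [0.4094 0.129  0.073  0.0297] 4.183807760969851 169.62995774918602
('top',) [0.41   0.1293 0.0677] 3.877404232066151 22.840793324682902
('side',) [0.4112 0.1362 0.1108] 6.350255609287673 140.41572031553994
real	0m4.452s
user	0m4.019s
sys	0m0.293s
```

```bash
python3 -c "
import cv2;a=cv2.imread('pics/dbg_top.png');b=cv2.imread('pics/dbg_side.png');print(a.shape,b.shape)
import numpy as np
b=cv2.resize(b,(774,int(b.shape[0]*774/b.shape[1])));a=a[:, :774];cv2.imwrite('pics/dbg1.png',np.vstack([a,b]))"
```

```text
(360, 774, 3) (204, 990, 3)
```

View pics/dbg1.png

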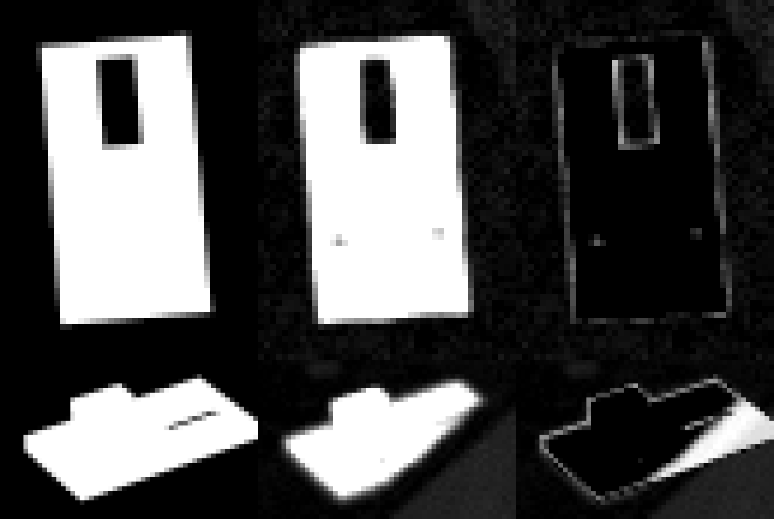

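```bash
python3 - <<'E'
s=open('f1.py').read()
s=s.replace("        e+=((m-M)**2).sum()","        W=np.ones_like(M)\n        if n=='side':\n            vv,uu=np.mgrid[v0:v1,u0:u1]; W=(vv<266-(uu-300)*0.875)*1.\n        m=m*W;M=M*W\n        e+=((m-M)**2).sum()")
s=s.replace("SATHI[n]=np.percentile(sat,60 if n=='top' else 75)","SATHI[n]=42 if n=='top' else 60")
open('f1.py','w').write(s)
E
python3 f1.py 2>&1 | grep "^('";python3 -c "
import cv2;a=cv2.imread('pics/dbg_top.png');b=cv2.imread('pics/dbg_side.png')
import numpy as np
b=cv2.resize(b,(774,int(b.shape[0]*774/b.shape[1])));a=a[:, :774];cv2.imwrite('pics/dbg2.png',np.vstack([a,b]))"
```

```text
('top', 'side') [0.4103 0.1291 0.0695 0.027 ] 3.9816146796205127 45.45701156434474
('top',) [0.4102 0.1291 0.0696] 3.987845782969989 27.345672197708414
('side',) [0.414  0.1323 0.059 ] 3.378072783978205 12.002038284269519
```

View pics/dbg2.png

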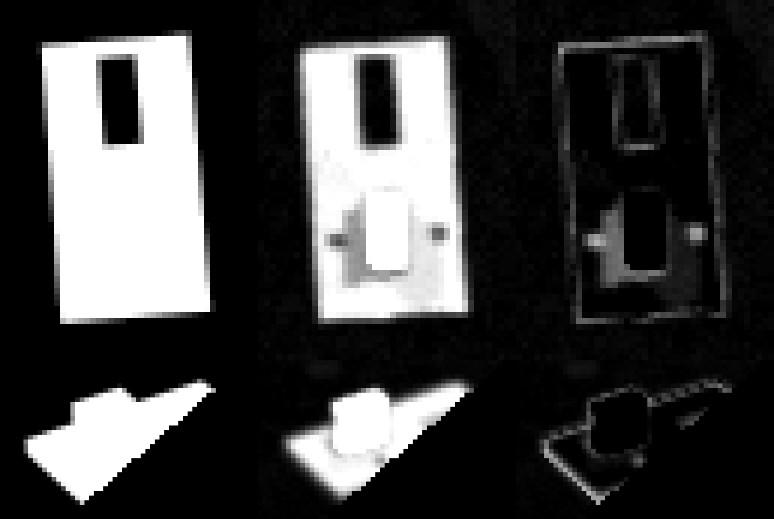

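```bash
cat > f2.py <<'E'
from fit import *
t=np.load('pics/topA.npz')['p']; s=np.load('pics/sideA.npz')['p']
V=(('top',t,(172,222,202,244)),('side',s,(270,175,295,202)))
HI={}
for n,p,roi in V:
    c=chroma(p,roi,'orange'); print(n,np.percentile(c,[5,25,50,80,90,97,99]))
def cost(x,use,dbg=False):
    R=Rpocket(x[3])@Rz(x[4]); tt=np.array(x[:3]); e=0
    for n,p,roi in V:
        if n not in use: continue
        c=chroma(p,roi,'orange'); lo=np.percentile(c,25); hi=np.percentile(c,98)*.75; M=np.clip((c-lo)/(hi-lo),0,1)
        m=mask(n,R,tt,[BAR,WING],roi); e+=((m-M)**2).sum()
        if dbg: cv2.imwrite(f'pics/dbgt_{n}.png',cv2.resize(np.hstack([m,M,abs(m-M)])*255,None,fx=8,fy=8,interpolation=0))
    return e
YAW=np.radians(88.5)
import sys
for yaw in (88.2,):
  for use in (('top','side'),('top',),('side',)):
    if len(use)==2: r=solve(lambda x:cost([*x[:3],np.radians(yaw),x[3]],use),[.467,.375,.098,0.],[.005,.005,.005,.1])
    else: r=solve(lambda x:cost([x[0],x[1],.1009,np.radians(yaw),x[2]],use),[.467,.375,0.],[.005,.005,.1])
    print(use,r.x.round(4),r.fun)
    if len(use)==2: cost([*r.x[:3],np.radians(yaw),r.x[3]],use,True)
print('expected grip z',.058+.034*.5+.030*.866)
E
python3 f2.py 2>&1|grep -v WARN; python3 -c "
import cv2;a=cv2.imread('pics/dbgt_top.png');b=cv2.imread('pics/dbgt_side.png')
import numpy as np
b=cv2.resize(b,(720,int(b.shape[0]*720/b.shape[1])));cv2.imwrite('pics/dbgt.png',np.vstack([a,b]))"
```

```text
top [ -0.4    0.6    1.2    5.44  78.1  136.03 144.6 ]
side [  0.6     1.8     8.     28.     79.44  171.668 232.1  ]
('top', 'side') [0.4727 0.3886 0.1013 0.1697] 15.693287019423124
('top',) [0.4729 0.3886 0.1987] 4.002765181555193
('side',) [ 0.4733  0.391  -0.0062] 9.140318593023913
expected grip z 0.10098000000000001
```

View pics/dbgt.png

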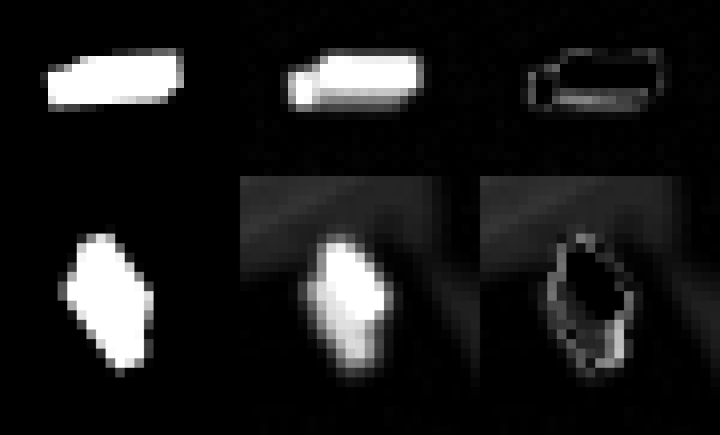

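```bash
sed -i "s/hi=np.percentile(c,98)\*.75/hi={'top':75,'side':110}[n]; lo={'top':1,'side':15}[n]/" f2.py
sed -i "s/for yaw in (88.2,)/for yaw in (86,88.2,90)/" f2.py; python3 f2.py 2>&1|grep -v WARN
cat > ov.py <<'E'
from fit import *
def overlay(n,p,x,b,s,name):
    # x: toggle grip xyz, pocket yaw, toggle q
    R=Rpocket(x[3]); o=np.array(x[:3])-R@[.034,0,.030]
    u0,v0,u1,v1=b; im=cv2.resize(np.clip(p,0,255).astype(np.uint8)[v0:v1,u0:u1],None,fx=s,fy=s,interpolation=cv2.INTER_CUBIC)[:,:,::-1].copy()
    for hx,hy,z,col in ((62,34,0,(255,255,0)),(62,34,4,(0,255,255)),(67,39,9,(0,255,0))):
        q=np.array([[hx,hy,z],[hx,-hy,z],[-hx,-hy,z],[-hx,hy,z]])/1000@R.T+o
        q=(proj(n,q)-[u0,v0]+.5)*s-.5; cv2.polylines(im,[np.round(q).astype(int)],True,col,1)
    cv2.imwrite(name,im); return o
if __name__=='__main__':
    import sys
    x=[float(a) for a in sys.argv[1:6]]; x[3]=np.radians(x[3])
    t=np.load('pics/topA.npz')['p']; s=np.load('pics/sideA.npz')['p']
    print(overlay('top',t,x,(160,205,240,265),9,f'pics/ov_top{sys.argv[6]}.png'),overlay('side',s,x,(258,175,318,220),12,f'pics/ov_side{sys.argv[6]}.png'))
E
python3 ov.py .4725 .3886 .1011 88.2 0 a
```

```text
top [ -0.4    0.6    1.2    5.44  78.1  136.03 144.6 ]
side [  0.6     1.8     8.     28.     79.44  171.668 232.1  ]
('top', 'side') [0.4719 0.3887 0.1016 0.1553] 9.778424148280854
('top',) [0.4727 0.3887 0.2138] 3.0107891216756832
('side',) [0.4727 0.3902 0.0667] 5.411727370998369
('top', 'side') [0.4718 0.3885 0.1019 0.1119] 8.333152412877627
('top',) [0.4726 0.3887 0.1838] 2.550650089910354
('side',) [0.4725 0.3897 0.0504] 4.940265301753747
('top', 'side') [0.4722 0.3885 0.1016 0.0969] 7.487254928432703
('top',) [0.4727 0.3886 0.1291] 2.350263128554534
('side',) [0.4725 0.3896 0.0329] 4.717263945999887
expected grip z 0.10098000000000001
[0.47204628 0.37416226 0.05811924] [0.47204628 0.37416226 0.05811924]
```

View pics/ov_topa.png

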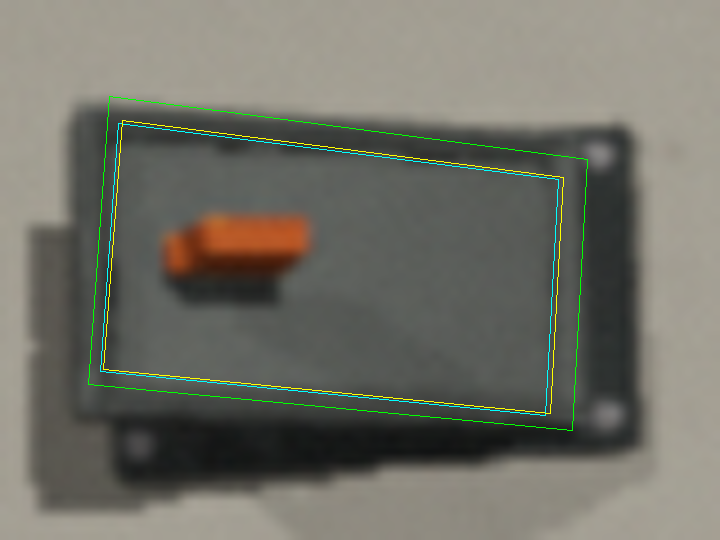

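View pics/ov_sidea.png

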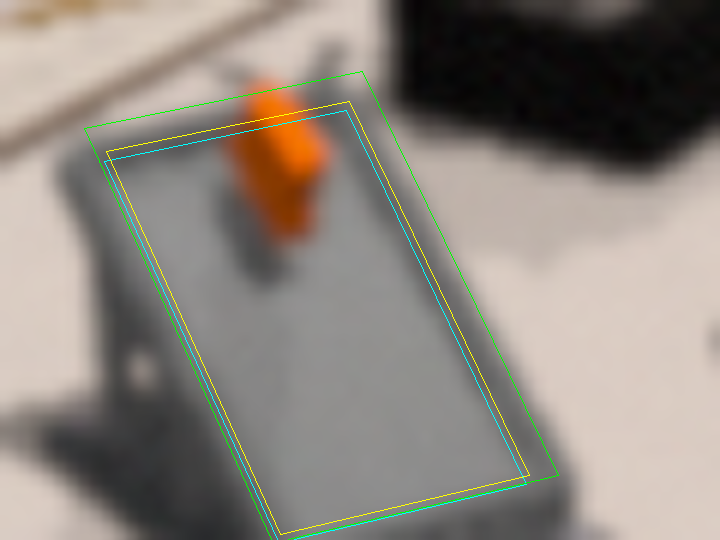

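```bash
sed -i "s/for yaw in (86,88.2,90)/for yaw in (92,93,94)/" f2.py; python3 f2.py 2>&1|grep -v WARN
python3 ov.py .4724 .3885 .1014 93 0 b
```

```text
top [ -0.4    0.6    1.2    5.44  78.1  136.03 144.6 ]
side [  0.6     1.8     8.     28.     79.44  171.668 232.1  ]
('top', 'side') [0.4724 0.3887 0.1013 0.0527] 6.884122144948071
('top',) [0.4725 0.3886 0.0635] 1.654652084985013
('side',) [0.4724 0.3896 0.0037] 4.504282218324297
('top', 'side') [0.4723 0.3885 0.1014 0.0431] 6.752165995026523
('top',) [0.4725 0.3887 0.0554] 1.5819794123123403
('side',) [ 0.4727  0.3899 -0.0309] 4.429588841283078
('top', 'side') [0.4723 0.3887 0.1014 0.0173] 6.709870482249132
('top',) [0.4727 0.3885 0.039 ] 1.6153790403140444
('side',) [ 0.4727  0.3899 -0.0407] 4.411006676528631
expected grip z 0.10098000000000001
[0.47315599 0.37407493 0.05841924] [0.47315599 0.37407493 0.05841924]
```

View pics/ov_topb.png

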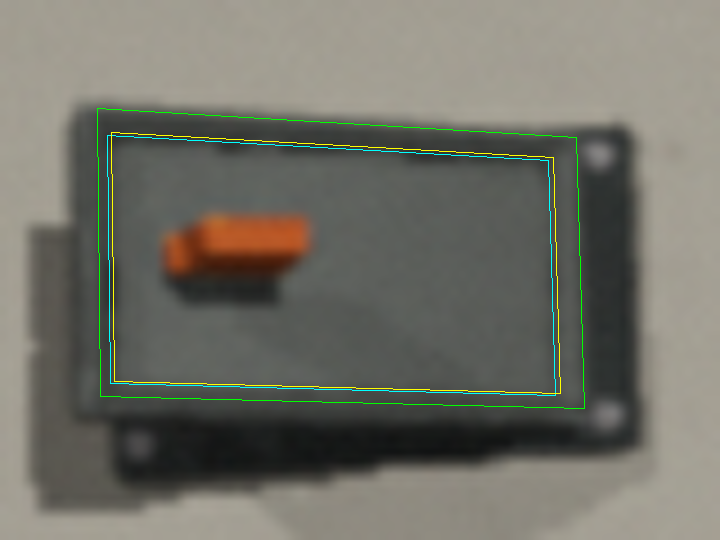

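View pics/ov_sideb.png

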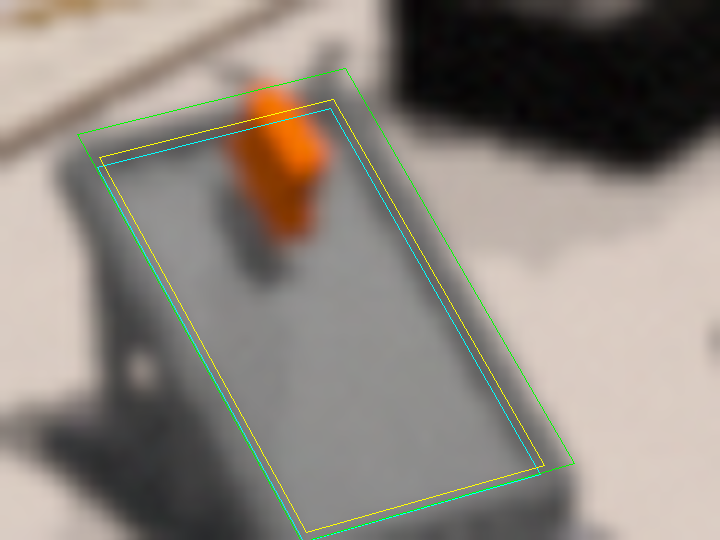

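Run:
```python
from fit import *
print(-cam('top')[3][:3,:3].T@cam('top')[3][:3,3])
p=np.load('pics/topA.npz')['p']
x=[.4724,.3886,.1014,np.radians(92.7)]
R=Rpocket(x[3]); o=np.array(x[:3])-R@[.034,0,.030]
b=(165,210,235,262);s=11;u0,v0,u1,v1=b
im=cv2.resize(np.clip((p[v0:v1,u0:u1]-20)*2.2,0,255).astype(np.uint8),None,fx=s,fy=s,interpolation=cv2.INTER_CUBIC)[:,:,::-1].copy()
cv2.imwrite('pics/en_t.png',im)
pts={}
for hx,hy,z in((62,34,0),(62,34,4),(67,39,9)):
    q=np.array([[hx,hy,z],[hx,-hy,z],[-hx,-hy,z],[-hx,hy,z]])/1000@R.T+o
    q=(proj('top',q)-[u0,v0]+.5)*s-.5; print(z,q.round(0).tolist())
# profiles across pocket y, averaged along pocket x from -50..10 mm, floor plane z=9 coordinates
g=p.mean(2).astype(np.float32)
def prof(n,g,f,rng):
    out=[]
    for a in rng:
        q=proj(n,f(a)@R.T+o); out.append(cv2.remap(g,q[:,0].astype(np.float32).reshape(1,-1),q[:,1].astype(np.float32).reshape(1,-1),1).mean())
    return np.array(out)
xs=np.linspace(-.055,.0,40)
r=np.arange(-56,57,1)/1000
for n in('top','side'):
    g=np.load(f'pics/{n}A.npz')['p'].mean(2).astype(np.float32)
    P=prof(n,g,lambda a:np.c_[xs,0*xs+a,0*xs],r); print(n,'y',[(int(a*1000),int(v)) for a,v in zip(r,P) if abs(a)>.022])
    ys=np.r_[np.linspace(-.028,-.014,15),np.linspace(.01,.028,15)]; rx=np.arange(-85,86,1)/1000
    P=prof(n,g,lambda a:np.c_[0*ys+a,ys,0*ys],rx); print(n,'x',[(int(round(a*1000)),int(v)) for a,v in zip(rx,P) if abs(a)>.05])
```

```text
[0.2522142  0.10522509 1.20628235]
0 [[78.0, 413.0], [76.0, 109.0], [616.0, 142.0], [623.0, 429.0]]
4 [[83.0, 410.0], [81.0, 105.0], [621.0, 138.0], [629.0, 427.0]]
9 [[66.0, 428.0], [64.0, 77.0], [649.0, 114.0], [658.0, 445.0]]
top y [(-56, 156), (-55, 156), (-54, 156), (-53, 156), (-52, 156), (-51, 157), (-50, 157), (-49, 157), (-48, 157), (-47, 156), (-46, 153), (-45, 147), (-44, 135), (-43, 119), (-42, 101), (-41, 86), (-40, 74), (-39, 66), (-38, 62), (-37, 60), (-36, 58), (-35, 57), (-34, 59), (-33, 65), (-32, 73), (-31, 80), (-30, 84), (-29, 88), (-28, 90), (-27, 91), (-26, 91), (-25, 92), (-24, 92), (-23, 92), (23, 87), (24, 87), (25, 87), (26, 86), (27, 86), (28, 86), (29, 86), (30, 85), (31, 84), (32, 81), (33, 78), (34, 75), (35, 72), (36, 69), (37, 67), (38, 65), (39, 62), (40, 58), (41, 53), (42, 46), (43, 38), (44, 31), (45, 28), (46, 25), (47, 24), (48, 25), (49, 27), (50, 31), (51, 35), (52, 47), (53, 63), (54, 76), (55, 94), (56, 112)]
top x [(-85, 58), (-84, 51), (-83, 48), (-82, 47), (-81, 47), (-80, 48), (-79, 48), (-78, 48), (-77, 48), (-76, 48), (-75, 49), (-74, 
[... 1488 characters left out ...]
, (-77, 82), (-76, 82), (-75, 81), (-74, 81), (-73, 82), (-72, 83), (-71, 85), (-70, 88), (-69, 92), (-68, 97), (-67, 102), (-66, 107), (-65, 112), (-64, 117), (-63, 122), (-62, 126), (-61, 130), (-60, 133), (-59, 135), (-58, 136), (-57, 137), (-56, 138), (-55, 138), (-54, 139), (-53, 139), (-52, 139), (-51, 139), (51, 126), (52, 125), (53, 124), (54, 123), (55, 121), (56, 119), (57, 116), (58, 113), (59, 110), (60, 107), (61, 105), (62, 104), (63, 105), (64, 106), (65, 109), (66, 113), (67, 118), (68, 125), (69, 132), (70, 140), (71, 148), (72, 155), (73, 161), (74, 167), (75, 170), (76, 171), (77, 171), (78, 169), (79, 168), (80, 166), (81, 164), (82, 162), (83, 162), (84, 164), (85, 167)]
```

View pics/en_t.png

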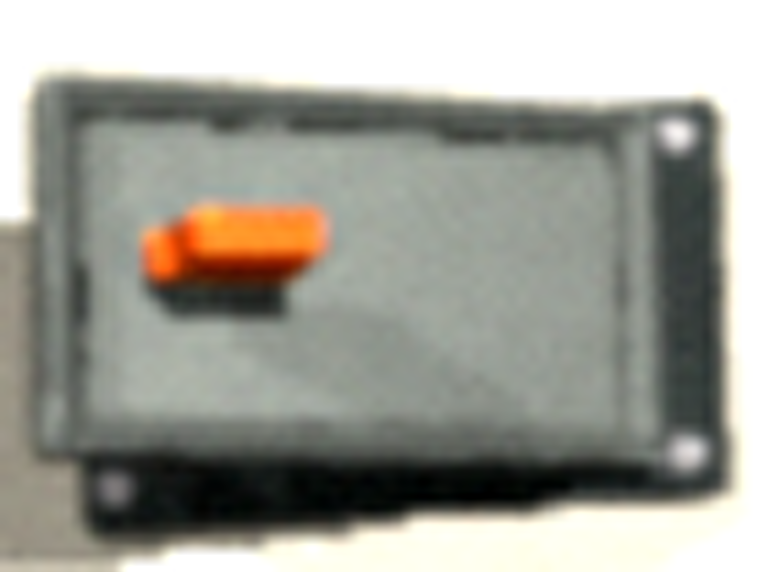

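```bash
cat > geo.py <<'E'
from fit import *
D={'a':np.diag([1.,-1,-1]),'b':np.diag([-1.,1,-1])}
fin=np.array([.4103,.1291,.025]); pyaw=np.radians(4.0)
RP=Rpocket(np.radians(92.7)); o=np.array([.4724,.3886,.1012])-RP@[.034,0,.030]
def pk(x,y,z): return o+RP@(np.array([x,y,z])/1000)
GR=.0325 # grasp point above plate underside (m) -> TCP 19mm below
E
python3 - <<'E'
from geo import *
print(o)
for k in 'ab':
    for nm,p,R in [('graspup',fin+[0,0,.2],Rz(pyaw)),('grasp',[*fin[:2],.0135],Rz(pyaw)),('liftmid',[.42,.24,.25],Rz(np.radians(48))),('seat80',pk(-26,0,13.5+80),RP),('seat',pk(-26,0,13.5),RP),('tog80',pk(34,0,94),RP),('tog',pk(34,0,14),RP),('tog+',pk(34,0,14),RP@Rz(1.6)),('tog-',pk(34,0,14),RP@Rz(-1.6))]:
        q=robot.ik(p,R@D[k]); print(k,nm,None if q is None else np.round(q,1))
E
```

```text
[0.47308045 0.37417117 0.05821924]
a graspup [ 43.9  -3.3 -28.4   0.  -64.9  50.1]
a grasp [ 43.9  13.3 -44.6   0.  -32.1  50.1]
a liftmid [ 53.1   1.3 -20.5   0.  -68.2  84.9]
a seat80 [ 31.8  12.7 -18.1 -35.2 -49.3 172. ]
a seat None
a tog80 [ 37.6  11.5 -15.7 -32.7 -49.4 163.8]
a tog [ 40.5  17.8 -16.9 -36.3 -41.9 166.8]
a tog+ [  40.5   17.8  -16.9  -36.3  -41.9 -101.6]
a tog- [ 40.5  17.8 -16.9 -36.3 -41.9  75.1]
b graspup [  43.9   -3.3  -28.4    0.   -64.9 -129.9]
b grasp [  43.9   13.3  -44.6   -0.   -32.1 -129.9]
b liftmid [ 53.1   1.3 -20.5   0.  -68.2 -95.1]
b seat80 [ 31.8  12.7 -18.1 -35.2 -49.3  -8. ]
b seat [ 34.9  19.2 -19.1 -39.4 -41.8  -4.5]
b tog80 [ 37.6  11.5 -15.7 -32.7 -49.4 -16.2]
b tog [ 40.5  17.8 -16.9 -36.3 -41.9 -13.2]
b tog+ [ 40.5  17.8 -16.9 -36.3 -41.9  78.4]
b tog- [  40.5   17.8  -16.9  -36.3  -41.9 -104.9]
```

Run:
```python
from geo import *
robot.servo_line([.292,-.608,.32],speed=.2)
robot.goto(fin+[0,0,.28],Rz(pyaw)@D['b'])
print(robot.read_t(),robot.read_position(),robot.read_force())
robot.move_gripper(.6)
robot.servo_line([fin[0],fin[1],.09],speed=.2)
robot.servo_line([fin[0],fin[1],.055],speed=.1)
for n in('top','side'):
    p,d=robot.grab_frame(n); crop(p,*((230,190,370,295) if n=='top' else (240,180,380,285)),5.7,f'pics/g1_{n}.png')
print(robot.read_t(),robot.read_position(),robot.read_force(),robot.read_grip_width())
```

```text
3.8583 [0.41054409 0.12881093 0.30497454] [ 0.42178974  0.71367234 -0.08508684]
6.475 [0.41080607 0.12949413 0.05578787] [-0.28130506  0.37103045  0.82022915] 0.5989780481759349
```

View pics/g1_top.png

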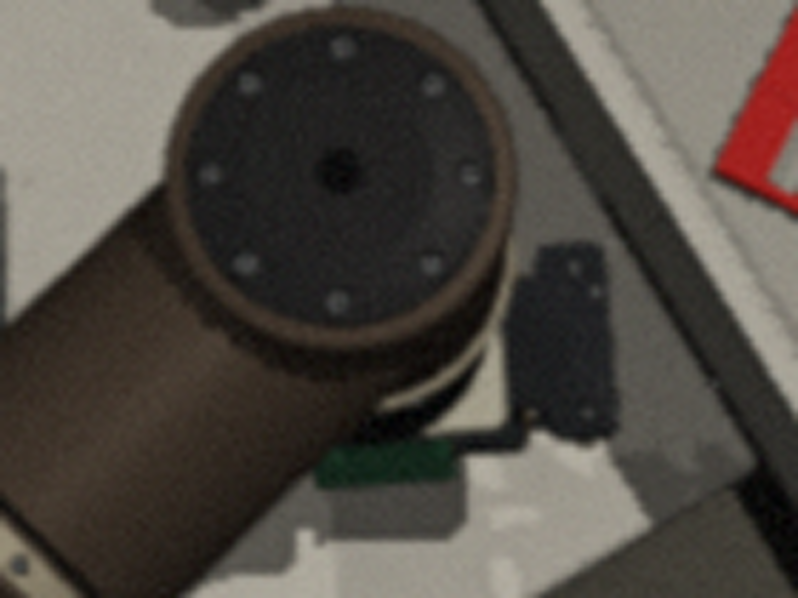

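View pics/g1_side.png

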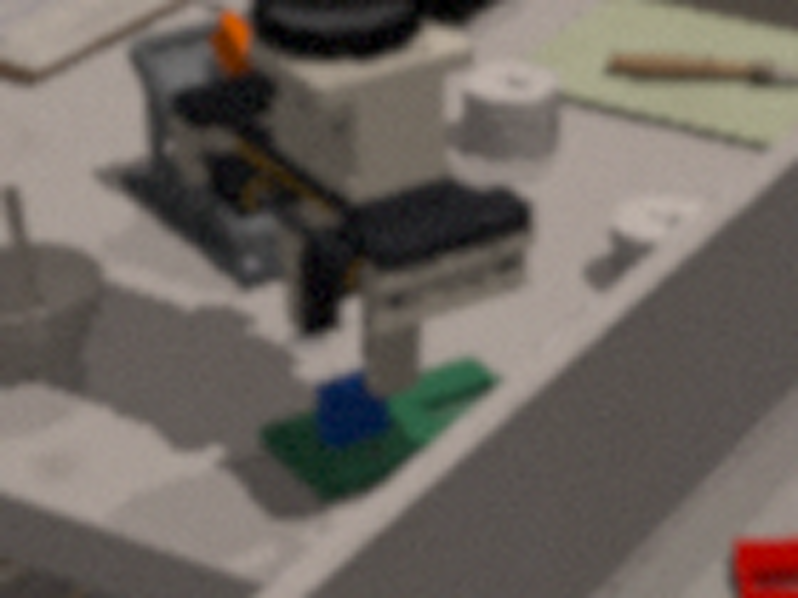

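The crop confirms the green plate: the side view shows the fingers straddling its blue fin (crop (350,405)), and the body is clear of the dividing wall in the top view. Descending to grip.

Run:
```python
from geo import *
robot.servo_line([fin[0],fin[1],.0135],speed=.06)
print(robot.read_position(),robot.read_force())
robot.move_gripper(0)
print(robot.read_t(),robot.read_position(),robot.read_force(),robot.read_grip_width()*88)
p=robot.read_position()
robot.servo_line([fin[0],fin[1],.12],speed=.08)
robot.dwell(.2)
print(robot.read_t(),robot.read_force(),robot.read_ft_torque(),robot.read_grip_width()*88)
robot.servo_line([.41,.16,.28],speed=.2)
robot.goto(pk(-26,0,13.5+110),RP@D['b'])
robot.dwell(.3)
print(robot.read_t(),robot.read_position()-pk(-26,0,13.5+110),robot.read_grip_width()*88,robot.read_force())
for n in('top','side'):
    p,d=robot.grab_frame(n); cv2.imwrite(f'pics/h1_{n}.png',p[:,:,::-1])
```

```text
[0.41004338 0.1288143  0.01523205] [-14.18030651  -1.72966762  42.73487079]
8.0 [0.41229364 0.12903336 0.01535583] [  2.72802237 -11.6867828   30.02236488] 16.34722444687397
9.6833 [-0.1081521  -0.7426238  -3.47305414] [ 0.01616122  0.03568271 -0.03431696] 15.871219867241672
12.825 [-5.26793794e-05  6.38519005e-05  1.92932819e-04] 15.465756931449768 [ 0.99992305 -0.05432935 -2.05916316]
```

View pics/h1_top.png

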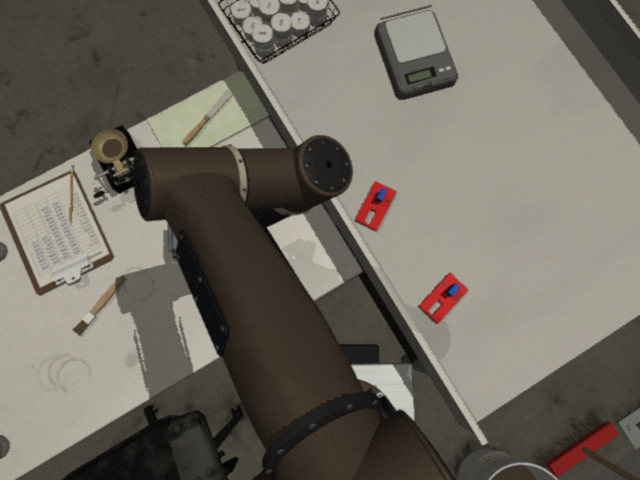

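View pics/h1_side.png

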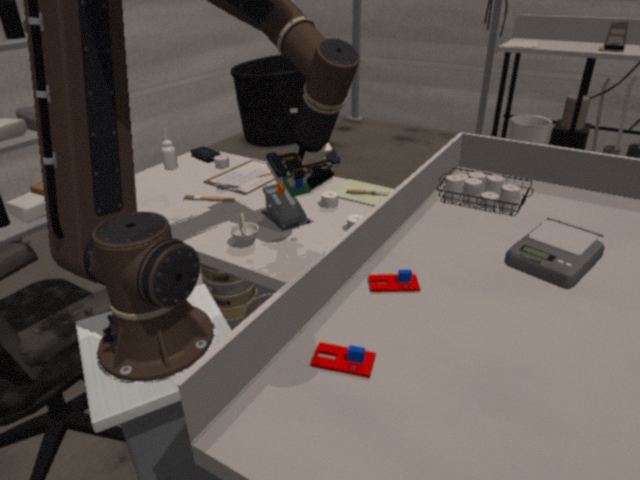

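Run:
```python
from h import *
p=cv2.imread('pics/h1_side.png')[:,:,::-1]
crop(p,245,135,345,235,6,'pics/h1_sc.png')
```

```text
(no output)
```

View pics/h1_sc.png

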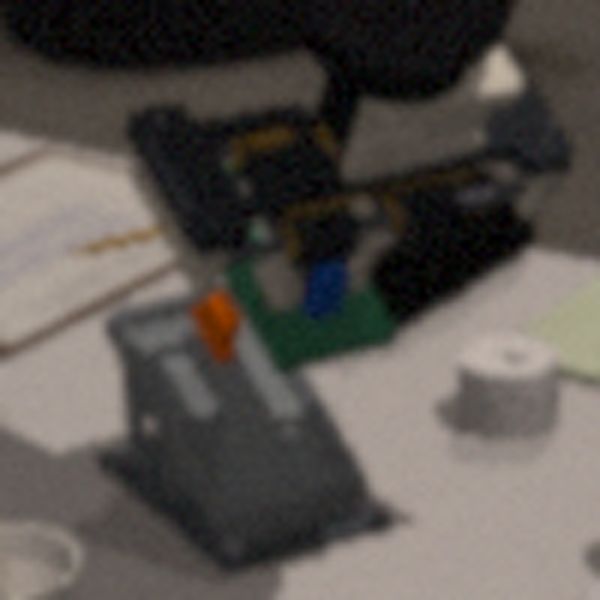

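```bash
cat > hov.py <<'E'
from geo import *
import sys
tag=sys.argv[1]
P=np.mean([robot.grab_frame('side')[0].astype(float) for i in range(6)],0)
np.savez(f'pics/{tag}.npz',p=P,pos=robot.read_position(),R=robot.read_tcp_rot())
def view(tag,dxyz=(0,0,0),zoff=.0097,s=12,b=(278,172,318,204),name=None):
    d=np.load(f'pics/{tag}.npz'); P,pos,Rt=d['p'],d['pos'],d['R']
    Rp=Rt@D['b']; c=pos+Rp@(np.array([0,0,zoff])+dxyz)
    u0,v0,u1,v1=b
    im=cv2.resize(np.clip((P[v0:v1,u0:u1])*1.8,0,255).astype(np.uint8),None,fx=s,fy=s,interpolation=cv2.INTER_CUBIC)[:,:,::-1].copy()
    for B,col in((PLATE,(0,255,255)),(FIN,(255,255,0))):
        q=(proj('side',B@Rp.T+c)-[u0,v0]+.5)*s-.5; q=np.round(q).astype(int)
        for i in range(8):
            for j in range(i):
                if ((B[i]!=B[j]).sum()==1): cv2.line(im,q[i].tolist(),q[j].tolist(),col,1)
    cv2.imwrite(name,im)
view(tag,name=f'pics/{tag}_ov.png'); 
print(robot.read_t())
E
python3 hov.py h2
python3 - <<'E'
import numpy as np,cv2
P=np.load('pics/h2.npz')['p'][172:204,278:318]
cv2.imwrite('pics/h2c.png',cv2.resize(np.clip(P*1.8,0,255).astype(np.uint8),None,fx=12,fy=12,interpolation=cv2.INTER_CUBIC)[:,:,::-1])
E
```

```text
13.225
```

View pics/h2_ov.png

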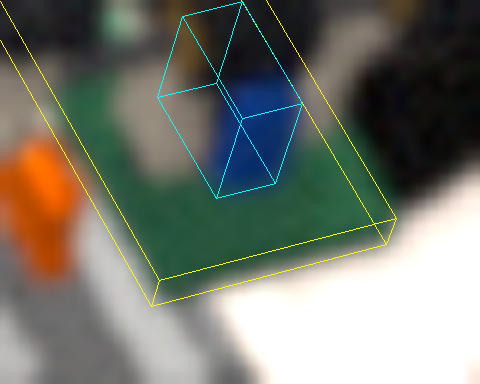

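View pics/h2c.png

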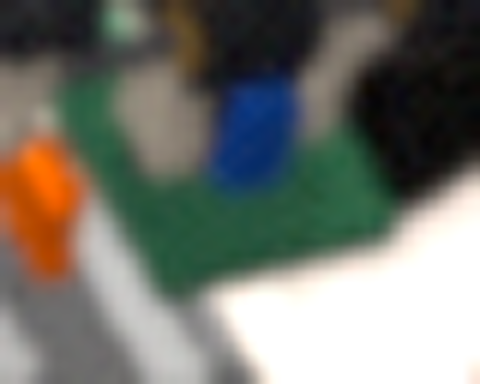

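```bash
cat > f3.py <<'E'
from geo import *
import sys
tag=sys.argv[1]
d=np.load(f'pics/{tag}.npz'); P,pos,Rt=d['p'],d['pos'],d['R']
roi=(276,176,320,204); u0,v0,u1,v1=roi
q=P[v0:v1,u0:u1]; g=q[...,1]-q[...,0]
bl=q[...,2]-q[...,1]
np.set_printoptions(linewidth=250)
if len(sys.argv)>2: print(g[:, ::2].round(0).astype(int))
M=np.clip((g-2)/(22-2),0,1)
Rp=Rt@D['b']; c0=pos+Rp@[0,0,.0097]
vv,uu=np.mgrid[v0:v1,u0:u1]
# weights: only outer band of the low end (below fin/fingers): in crop coords (12x about 278,172)
def W():
    m=np.zeros((v1-v0,u1-u0),np.uint8)
    poly=np.array([[60,95],[105,95],[135,180],[210,200],[280,200],[310,150],[360,140],[430,200],[420,270],[180,340],[100,290]])
    poly=np.round(poly/12+[278-u0,172-v0]).astype(np.int32); cv2.fillPoly(m,[poly],1); return m.astype(float)
w=W()
def cost(x,dbg=False):
    R=Rp@Rz(x[2]); m=mask('side',R,c0+Rp@[x[0],x[1],x[3]],[PLATE],roi)
    m=cv2.GaussianBlur(m,(0,0),0.6)
    if dbg: cv2.imwrite('pics/f3.png',cv2.resize(np.hstack([m,M,abs(m-M)*w]).__mul__(255).astype(np.uint8),None,fx=6,fy=6,interpolation=0))
    return (w*(m-M)**2).sum()
for lab,f,x0,st in (('dx dy',lambda y:cost([y[0],y[1],0,0]),[0,0.],[.003,.003]),('dx dy yaw',lambda y:cost([*y,0]),[0,0.,0],[.003,.003,.05]),('all',cost,[0,0.,0,0],[.003,.003,.05,.003]),('dx dy dz',lambda y:cost([y[0],y[1],0,y[2]]),[0,0.,0],[.003,.003,.003]),('dx dz',lambda y:cost([y[0],0,0,y[1]]),[0,0.],[.003,.003])):
    r=solve(f,x0,st); print(lab,r.x.round(4),r.fun)
    if lab=='dx dy yaw': cost([*r.x,0],True)
E
python3 f3.py h2 1
```

```text
[[ -4  -3  -2  -2   1   0   1  -3  -7 -10   1   0   4  -3  -3  -4  -4  -4  -2  -3  -4   2]
 [ -6  -3  -3  -2   1   3  -1  -4  -8 -10   0   0   0  -2  -5  -5  -4  -2  -2   0   1  -1]
 [ -8  -6  -5  -3   8  12   1  -6  -7  -6   3   3  10   2  -5  -4  -4   0  -1  -2  -2  -1]
 [ -8  -6  -5   4  20  22   1  -6  -4  -2   0  14  18   5  -4  -3  -3  -1   0   0   1   0]
 [ -6  -6  -6   7  27  25  -1  -7  -6  -3   2  21  21   9  -4  -2  -2  -1   1   1   1   0]
 [ -8  -7  -5   6  26  24   0  -6  -6  -4   6  24  24   9  -3   1   1  -1  -1  -2   1   4]
 [ -9  -6  -9  -2  24  25   4  -4  -6  -6   8  21  21   9  -1  10   4  -3   1   1  -1  -3]
 [ -6  -6 -26 -26  14  28  10  -5  -6  -4   9  22  18  11   8  21  12   0  -1  -2   2  -2]
 [ -6 -18 -56 -52   2  26  12  -5  -6  -5  12  18  19  19  20  28  17   0  -1   1  -1  -2]
 [ -9 -39 -73 -69 -13  25  18  -2  -4  -2  20  20  20  24  29  32  23   0   0  -2  -1  -5]
 [-21 -58 -76 -80 -32  18  20   4   5   9  19  21  18  25  30  30  24   6  -2  -3  -4  -7]
 [-21 -60 -68 -82 -49   9  25  19  17  20  24  22  25  25  27  29  29  14   1  -4  -8 -10]
 [-12 -5
[... 995 characters left out ...]
 -2   0   0  -1   0   0   0   0   0  -1  -2 -10 -12 -11 -11 -12 -12 -12 -12 -12 -11 -12]
 [ -1  -2   0   0  -1   0  -1  -1   0   0  -3  -8 -11 -11 -12 -12 -12 -12 -12 -12 -12 -11]
 [ -1  -1  -1  -1   0  -2  -1  -1   1   0  -1  -6 -11 -11 -12 -12 -11 -12 -12 -12 -11 -10]
 [  0   0   0   0  -1  -1  -1  -1   0   0   0  -4  -9 -11 -12 -12 -11 -12 -12 -12 -12  -9]
 [ -2   0   0   0   0   0  -1   0   1   0   0  -2  -9 -11 -12 -13 -12 -12 -11 -11 -11  -8]]
dx dy [ 0.0036 -0.0041] 4.602500212334268
dx dy yaw [ 0.0034 -0.0041 -0.0064] 4.525196940369949
all [ 0.0016 -0.0027 -0.0066  0.0027] 4.65840874041396
dx dy dz [ 0.0228 -0.021  -0.0304] 3.8771299560882735
dx dz [-0.0011  0.0073] 4.971081035649552
```

View pics/f3.png

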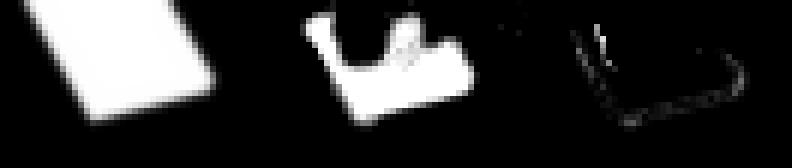

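```bash
cat > f4.py <<'E'
from geo import *
t=np.load('pics/topA.npz')['p']; s=np.load('pics/sideA.npz')['p']
def mk(n,p,roi,fn,lo,hi): 
    u0,v0,u1,v1=roi; return np.clip((fn(p[v0:v1,u0:u1])-lo)/(hi-lo),0,1)
sat=lambda q:np.maximum(q[...,1],q[...,2])-q[...,0]
org=lambda q:q[...,0]-q[...,2]
roiS=(280,238,335,272);roiT=(275,222,318,282)
vv,uu=np.mgrid[roiS[1]:roiS[3],roiS[0]:roiS[2]]; Ws=(vv<266-(uu-300)*0.875)*1.
MS={h:mk('side',s,roiS,sat,-13,h) for h in(20,35,60)}; MT=mk('top',t,roiT,sat,-4,25)
def c(n,roi,M,w,boxes,R,tt):
    m=cv2.GaussianBlur(mask(n,R,tt,boxes,roi),(0,0),.6); return (w*(m-M)**2).sum()
for h in MS:
    r=solve(lambda x:c('side',roiS,MS[h],Ws,[PLATE,FIN],Rz(x[2]),np.array([x[0],x[1],.025])),[.41,.129,.07],[.005,.005,.05]); print('plate side',h,r.x.round(4),r.fun)
    r=solve(lambda x:c('side',roiS,MS[h],Ws,[PLATE,FIN],Rz(pyaw),np.array([x[0],x[1],.025])),[.41,.129],[.005,.005]); print('   fixed yaw',h,r.x.round(4),r.fun)
rt=(172,222,202,244);rs=(270,175,295,202)
for ht,hs in((40,60),(75,110),(110,150)):
    for n,p,roi,h,lo in(('top',t,rt,ht,2),('side',s,rs,hs,20)):
        M=mk(n,p,roi,org,lo,h)
        r=solve(lambda x:c(n,roi,M,1,[BAR,WING],RP@Rz(x[2]),np.array([x[0],x[1],.101])),[.472,.388,.0],[.005,.005,.1]); print('toggle',n,h,r.x.round(4),r.fun)
E
python3 f4.py
```

```text
plate side 20 [0.4125 0.1348 0.0749] 1.6647326433530634
   fixed yaw 20 [0.4126 0.1348] 1.6992059283717567
plate side 35 [0.4131 0.1336 0.073 ] 2.0817469224931515
   fixed yaw 35 [0.4131 0.1337] 2.1727755971228526
plate side 60 [0.4137 0.1322 0.0658] 7.545100749496629
   fixed yaw 60 [0.4139 0.1322] 7.780926924921038
toggle top 40 [0.4723 0.3886 0.0455] 3.5474792566667976
toggle side 60 [0.4726 0.39   0.0511] 7.046283135569847
toggle top 75 [0.4726 0.3887 0.0751] 1.1615000789058905
toggle side 110 [ 0.4728  0.3901 -0.0591] 2.3768605946849943
toggle top 110 [0.4728 0.3884 0.1204] 3.9429134492660003
toggle side 150 [ 0.4734  0.3908 -0.1088] 4.0813389652956324
```

Run:
```python
from geo import *
R=Rz(np.radians(0))@Ry(np.radians(0))
cands={'A':([.50,.10,.26],RP@D['b']),'B':([.50,-.05,.28],RP@D['b']),
 'C':([.50,.30,.22],Rz(np.radians(60))@Ry(np.radians(-45))@D['b']),'D':([.55,.15,.25],Rz(np.radians(92))@Ry(np.radians(-50))@D['b'])}
for k,(p,Rr) in cands.items():
    q=robot.ik(p,Rr); print(k,None if q is None else np.round(q,0))
p,Rr=cands['D'] if robot.ik(*cands['D']) is not None else cands['A']
robot.goto(p,Rr); robot.dwell(.2); print(robot.read_t())
for n in('top','side'):
    p,d=robot.grab_frame(n); cv2.imwrite(f'pics/k1_{n}.png',p[:,:,::-1]); 
np.savez('pics/k1.npz',pos=robot.read_position(),R=robot.read_tcp_rot())
```

```text
A [  9.   6.  -8. -31. -75.   2.]
B [ -8.  10.  -2. -30. -85.  15.]
C [ 34.  -2. -28. -41. -29. -34.]
D [ -2.  16.  -2. -51. -81.  16.]
14.2
```

View pics/k1_top.png

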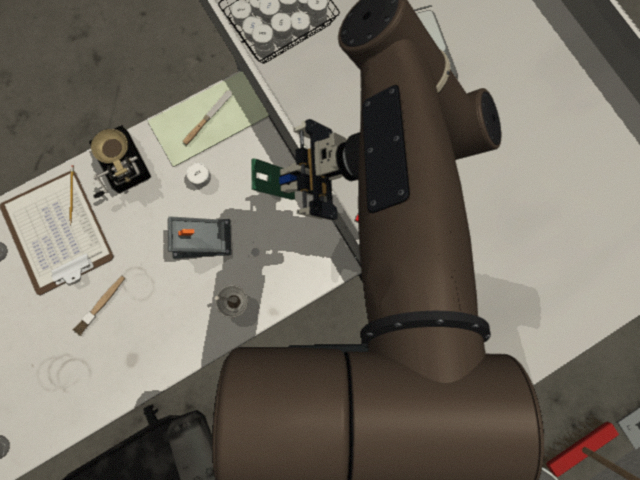

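View pics/k1_side.png

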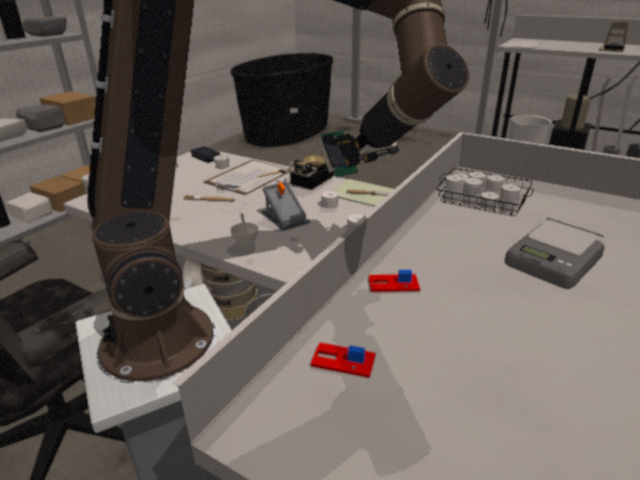

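```bash
python3 - <<'E'
from geo import *
R1=Rz(np.radians(92.7))@Ry(np.radians(-50))@D['b'];R2=Rz(np.radians(92.7))@Ry(np.radians(-60))@D['b'];R3=Rz(np.radians(110))@Ry(np.radians(-50))@D['b']
poses=[([.55,.15,.25],R1),([.47,.25,.22],R1),([.47,.30,.22],R2),([.40,.22,.2],R1)]
for p,R in poses:
    q=robot.ik(p,R); print(None if q is None else np.round(q,0))
n_=0
for i,(p,R) in enumerate(poses):
    if robot.ik(p,R) is None: continue
    robot.goto(p,R); robot.dwell(.15)
    o={}
    for n in('top','side'): o[n]=np.mean([robot.grab_frame(n)[0].astype(float) for k in range(3)],0)
    np.savez(f'pics/K{i}.npz',pos=robot.read_position(),R=robot.read_tcp_rot(),**o)
    q=proj('top',robot.read_position())[0].astype(int);s=proj('side',robot.read_position())[0].astype(int)
    a=o['top'][q[1]-45:q[1]+45,q[0]-60:q[0]+60];b=o['side'][s[1]-45:s[1]+45,s[0]-60:s[0]+60]
    cv2.imwrite(f'pics/K{i}.png',cv2.resize(np.hstack([a,b])[:,:,::-1].clip(0,255).astype(np.uint8),None,fx=3.2,fy=3.2,interpolation=2))
    print(i,robot.read_t(),q,s)
E
python3 -c "
import cv2,numpy as np,glob
f=[cv2.imread(x) for x in sorted(glob.glob('pics/K?.png'))]
f=[cv2.resize(x,None,fx=.52,fy=.52) for x in f]
w=np.vstack([np.hstack(f[:2]),np.hstack(f[2:4])]) if len(f)==4 else np.vstack(f)
cv2.imwrite('pics/Kall.png',w)"
```

```text
[ -2.  17.  -1. -50. -82.  17.]
[  9.  10. -13. -54. -71.  15.]
[  7.  15. -14. -64. -73.  23.]
[  6.   6. -21. -54. -70.  20.]
0 15.0 [283 180] [343 159]
1 16.0417 [237 221] [299 164]
2 16.8 [214 221] [291 158]
3 17.7583 [252 254] [280 180]
```

View pics/Kall.png

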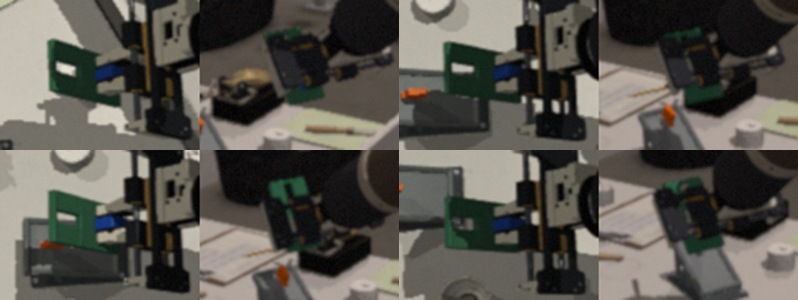

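```bash
cat > f5.py <<'E'
from geo import *
def setup(i,n):
    d=np.load(f'pics/K{i}.npz'); P,pos,Rt=d[n],d['pos'],d['R']; Rp=Rt@D['b']; c0=pos+Rp@[0,0,.0097]
    # roi around slot end
    q=proj(n,c0+(box(28,92,-38,38,-27,-13)/1000)@Rp.T); u0,v0=np.floor(q.min(0)).astype(int)-3;u1,v1=np.ceil(q.max(0)).astype(int)+3
    roi=(u0,v0,u1,v1); a=P[v0:v1,u0:u1]; g=a[...,1]-a[...,0]
    # weight: exclude near fin/gripper: keep pixels whose plate-plane x > 30mm
    w=mask(n,Rp,c0,[box(26,100,-45,45,-25,-15)/1000],roi); w=cv2.dilate(w,np.ones((3,3)));
    ex=mask(n,Rp,c0,[box(-40,26,-50,50,-15,15)/1000],roi); w=w*(ex<.01)
    # exclude orange
    w=w*((a[...,0]-a[...,2])<20)
    return roi,g,w,Rp,c0
def model(n,R,t,roi):
    sl=box(40,80,-8,8,-25,-15)/1000
    m=mask(n,R,t,[PLATE],roi)
    sm=np.minimum(mask(n,R,t,[sl[sl[:,2]>-.02]],roi),mask(n,R,t,[sl[sl[:,2]<-.02]],roi))
    return cv2.GaussianBlur(np.clip(m-sm,0,1),(0,0),.6)
if __name__=='__main__':
    for i in range(4):
        roi,g,w,Rp,c0=setup(i,'top')
        hi=np.percentile(g[w>0.5],80); M=np.clip(g/(hi*.8),0,1)
        cost=lambda x:(w*(model('top',Rp@Rz(x[2]),c0+Rp@[x[0],x[1],0],roi)-M)**2).sum()
        r=solve(cost,[0,0,0],[.004,.004,.05]); m=model('top',Rp@Rz(r.x[2]),c0+Rp@[r.x[0],r.x[1],0],roi)
        r2=solve(lambda x:cost([x[0],x[1],0]),[0,0],[.004,.004])
        cv2.imwrite(f'pics/f5_{i}.png',cv2.resize((np.hstack([m,M,w,abs(m-M)*w])*255).astype(np.uint8),None,fx=4,fy=4,interpolation=0))
        print(i,hi,(r.x*[1e3,1e3,57.3]).round(2),r.fun.round(2),(r2.x*1e3).round(2),r2.fun.round(2),'world shift',(Rp@[r2.x[0],r2.x[1],0]*1e3).round(1))
E
python3 f5.py; python3 -c "
import cv2,numpy as np
f=[cv2.imread(f'pics/f5_{i}.png') for i in range(4)]
W=max(x.shape[1] for x in f); f=[np.pad(x,((0,4),(0,W-x.shape[1]),(0,0)),constant_values=90) for x in f]; w=np.vstack(f);print(w.shape); cv2.imwrite('pics/f5.png',w)"
```

```text
0 19.666666666666668 [-7.34 -2.42  0.3 ] 15.41 [-7.23 -2.14] 15.48 world shift [ 2.4 -4.5 -5.5]
1 18.000000000000004 [-6.23 -1.29 -0.43] 19.25 [-6.21 -1.74] 19.53 world shift [ 1.9 -3.9 -4.8]
2 34.0 [-8.45 -1.67 -0.95] 13.28 [-8.43 -2.66] 13.75 world shift [ 2.9 -4.1 -7.3]
3 18.0 [-5.45 -0.98 -0.41] 18.87 [-5.3  -1.37] 19.0 world shift [ 1.5 -3.3 -4.1]
(800, 592, 3)
```

View pics/f5.png

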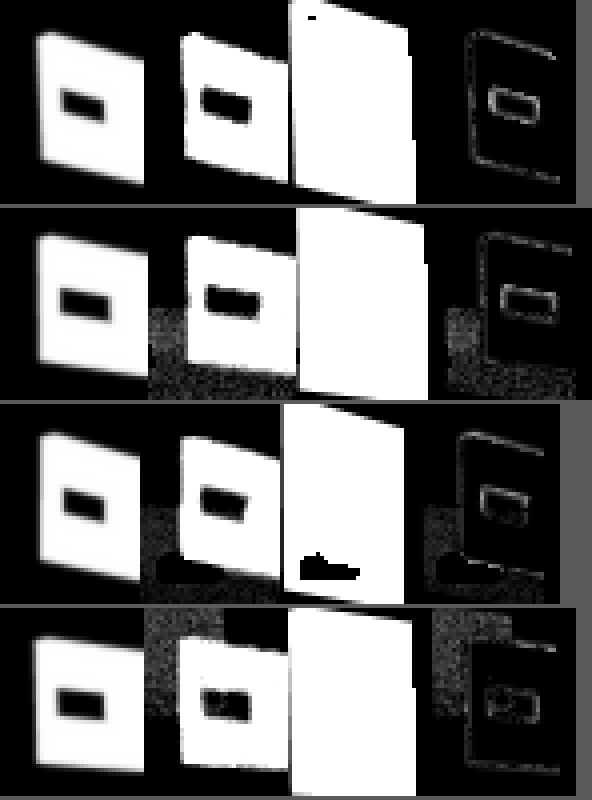

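```bash
cat > f6.py <<'E'
from geo import *
from scipy.optimize import least_squares
from scipy.spatial.transform import Rotation as Ro
C0={'top':None,'side':None}
for n in C0: C0[n]=cam(n)
def pc(n,P,c):
    f,cx,cy,V=C0[n]; q=V[:3,:3]@P+V[:3,3]; q=Ro.from_rotvec(c[:3]).as_matrix()@q+c[3:]
    return np.array([f*q[0]/q[2]+cx,f*q[1]/q[2]+cy])
Kfit=[(-7.23,-2.14),(-6.21,-1.74),(-8.43,-2.66),(-5.3,-1.37)]
obs=[]
Z=np.zeros(6)
for i,(a,b) in enumerate(Kfit):
    d=np.load(f'pics/K{i}.npz'); Rp=d['R']@D['b']; c=d['pos']
    l=np.array([.060,0,-.020+.0097]); obs.append(('top','held',(c,Rp,l),pc('top',c+Rp@(l+[a/1e3,b/1e3,0]),Z)))
d=np.load('pics/h2.npz'); Rp=d['R']@D['b']; c=d['pos']; l=np.array([-.025,0,-.020+.0097])
obs.append(('side','held',(c,Rp,l),pc('side',c+Rp@(l+[.0036,-.0041,0]),Z)))
obs.append(('top','tab',None,pc('top',np.array([.4102,.1291,.015]),Z)))
obs.append(('side','tab',None,pc('side',np.array([.4129,.1342,.015]),Z)))
obs.append(('top','tog',None,pc('top',np.array([.4726,.3887,.101]),Z)))
obs.append(('side','tog',None,pc('side',np.array([.4728,.3900,.101]),Z)))
def unpack(x): return dict(top=x[0:6],side=x[6:12],g=x[12:15],tab=x[15:17],tog=x[17:20])
def res(x,sr=.004,st=.002,sy=.0007,sz=.001):
    u=unpack(x); r=[]
    for n,k,a,m in obs:
        P=a[0]+a[1]@(a[2]+u['g']) if k=='held' else np.array([*u['tab'],.015]) if k=='tab' else u['tog']
        r+=list((pc(n,P,u[n])-m)/.3)
    r+=list(x[0:3]/sr)+list(x[3:6]/st)+list(x[6:9]/sr)+list(x[9:12]/st)+[u['g'][0]/.006,u['g'][1]/sy,u['g'][2]/sz,(u['tog'][2]-.101)/.001]
    return np.array(r)
if __name__=='__main__':
    x0=np.r_[np.zeros(15),.41,.129,.472,.388,.101]
    for sr,st,sy,sz in((.004,.002,.0007,.001),(.002,.002,.0007,.001),(.006,.001,.0007,.001),(.004,.002,.0007,.003),(.003,.003,.0001,.0005)):
        r=least_squares(res,x0,args=(sr,st,sy,sz)); u=unpack(r.x)
        J=np.linalg.inv(r.jac.T@r.jac)**1 ; sd=np.sqrt(np.diag(J))
        print((sr,st,sy,sz),'cost',round(r.cost,2),'g',(u['g']*1e3).round(1),'sd',(sd[12:15]*1e3).round(1),'tab',u['tab'].round(4),'tog',u['tog'].round(4),'sd',(sd[17:20]*1e3).round(1))
    print((r.x[:12]*1e3).round(1)); print((r.fun[:18]*.3).reshape(-1,2).round(2).tolist())
E
python3 f6.py
```

```text
(0.004, 0.002, 0.0007, 0.001) cost 4.69 g [ 4. -0.  1.] sd [2.3 0.7 0.8] tab [0.4105 0.1369] tog [0.4721 0.397  0.1003] sd [1.1 2.6 0.9]
(0.002, 0.002, 0.0007, 0.001) cost 6.63 g [ 2.  -0.1  1.5] sd [1.9 0.7 0.8] tab [0.4103 0.1346] tog [0.4722 0.3946 0.1001] sd [1.1 2.1 0.9]
(0.006, 0.001, 0.0007, 0.001) cost 3.83 g [ 5.  -0.   0.9] sd [2.5 0.7 0.9] tab [0.4108 0.1382] tog [0.4721 0.3983 0.1004] sd [1.1 2.8 0.9]
(0.004, 0.002, 0.0007, 0.003) cost 3.36 g [ 1.9 -0.1  2.9] sd [2.7 0.7 1.4] tab [0.4106 0.134 ] tog [0.4722 0.3938 0.1003] sd [1.1 3.3 0.9]
(0.003, 0.003, 0.0001, 0.0005) cost 5.36 g [ 4.5 -0.   0.3] sd [2.1 0.1 0.5] tab [0.4102 0.1372] tog [0.472  0.3976 0.1002] sd [0.8 2.2 0.9]
[-0.   3.5  2.5  4.   0.1  2.3 -0.7  1.8 -0.6  1.4 -0.2  0. ]
[[-0.06, -0.11], [-0.06, -0.04], [-0.3, 0.02], [0.28, 0.06], [-0.06, 0.28], [0.01, -0.02], [-0.02, -0.0], [0.06, 0.08], [0.04, -0.29]]
```

```bash
cat > f7.py <<'E'
from geo import *
for n in('top','side'):
    dd=np.load(f'pics/{n}A.npz'); d=dd['d'];p=dd['p']; C=cloud(n,d)
    ok=(d>0)&(abs(C[...,2])<.03)&(C[...,0]>.2)&(C[...,0]<.8)
    # left table (our surface) : brightness & low saturation
    sat=p.max(2)-p.min(2); br=p.mean(2)
    ok&=(sat<25)&(br>130)
    v,u=np.nonzero(ok); P=C[v,u]
    wall=-.53*(P[:,0]-.394)+.85*(P[:,1]+.049)
    for nm,sel in(('left',wall>.06),('right',wall<-.05)):
        Q=P[sel]; 
        if len(Q)<300: print(n,nm,len(Q)); continue
        for it in range(3):
            A=np.c_[Q[:,0]-.45,Q[:,1]-.25,np.ones(len(Q))]; c,_,_,_=np.linalg.lstsq(A,Q[:,2],rcond=None); e=Q[:,2]-A@c; k=abs(e)<2.5*e.std(); Q=Q[k]
        print(n,nm,len(Q),'z=%.4f + %.4f(x-.45) + %.4f(y-.25)'%(c[2],c[0],c[1]),'rms',e.std().round(4),Q.min(0).round(2),Q.max(0).round(2))
E
python3 f7.py
```

```text
top left 44585 z=0.0054 + 0.0016(x-.45) + 0.0027(y-.25) rms 0.0016 [0.2  0.01 0.  ] [0.8  0.9  0.01]
top right 44921 z=0.0005 + -0.0003(x-.45) + 0.0001(y-.25) rms 0.0012 [ 0.22 -0.82 -0.  ] [0.8  0.14 0.  ]
side left 7349 z=0.0050 + 0.0003(x-.45) + 0.0019(y-.25) rms 0.0011 [0.2  0.05 0.  ] [0.79 0.99 0.01]
side right 34032 z=0.0000 + -0.0001(x-.45) + 0.0001(y-.25) rms 0.0006 [ 0.2  -0.69 -0.  ] [0.8  0.14 0.  ]
```

Key finding: the depth planes show that the table holding the job stands about 5 mm above z=0, which also explains the early finger contact. I'll redo all the fits with that height.

```bash
sed -i 's/\.0097/.0149/g' f3.py f5.py f6.py
sed -i 's/,\.025\])/,.0302])/g; s/,\.101\])/,.1062])/' f4.py
python3 f3.py h2 | head -2; python3 f5.py; python3 f4.py | egrep "fixed|side|top"
python3 - <<'E'
import sys; sys.path.insert(0,'.')
from fit import *
t=np.load('pics/topA.npz')['p']
E
sed -e "s/MT)/MT)/" f4.py > /dev/null
cat >> f4.py <<'E'
r=solve(lambda x:(( (lambda m,sm: cv2.GaussianBlur(np.clip(m-sm,0,1),(0,0),.6))(mask('top',Rz(x[2]),np.array([x[0],x[1],.0302]),[PLATE,FIN],roiT),np.minimum(mask('top',Rz(x[2]),np.array([x[0],x[1],.0302]),[np.array([[.04,-.008,-.015],[.08,-.008,-.015],[.08,.008,-.015],[.04,.008,-.015]])],roiT),mask('top',Rz(x[2]),np.array([x[0],x[1],.0302]),[np.array([[.04,-.008,-.025],[.08,-.008,-.025],[.08,.008,-.025],[.04,.008,-.025]])],roiT)))-MT)**2).sum(),[.41,.129,.07],[.005,.005,.05]); print('plate top',r.x.round(4),r.fun)
E
python3 f4.py | tail -1
```

```text
dx dy [ 0.0002 -0.0012] 4.853516069189864
dx dy yaw [ 0.0001 -0.0012 -0.01  ] 4.786578057687478
0 19.666666666666668 [-2.25 -0.    0.25] 17.68 [-2.12  0.26] 17.93 world shift [-0.2 -1.4 -1.6]
1 18.000000000000004 [-2.38  0.32 -0.5 ] 18.29 [-2.1  -0.13] 18.65 world shift [ 0.2 -1.3 -1.6]
2 34.0 [-3.01 -0.03 -0.6 ] 15.64 [-2.98 -0.66] 15.8 world shift [ 0.7 -1.5 -2.6]
3 18.0 [-1.03  0.01 -0.36] 18.14 [-0.93 -0.3 ] 18.23 world shift [ 0.3 -0.6 -0.7]
plate side 20 [0.409  0.1269 0.0773] 1.7316268958311745
   fixed yaw 20 [0.409 0.127] 1.7899103910611804
plate side 35 [0.4096 0.1259 0.0768] 2.7097316040698143
   fixed yaw 35 [0.4096 0.126 ] 2.7594978632278133
plate side 60 [0.4103 0.1242 0.0594] 8.6528368877695
   fixed yaw 60 [0.4103 0.1243] 8.607185877403504
toggle top 40 [0.4713 0.387  0.0447] 3.2215528375026103
toggle side 60 [0.468  0.3794 0.0256] 6.743985687905767
toggle top 75 [0.4715 0.3873 0.075 ] 1.1895992629344543
toggle side 110 [ 0.4681  0.3794 -0.048 ] 2.5497646493714266
toggle top 110 [0.4717 0.3872 0.1171] 4.161457935191104
toggle side 150 [ 0.4688  0.3803 -0.1045] 4.492361330250758
plate top [0.4094 0.129  0.0681] 9.376014111021817
```

Run:
```python
from geo import *
print('o',o)
for n in('top','side'):
    C=cloud(n,np.load(f'pics/{n}A.npz')['d']); L=(C-o)@RP*1e3
    for nm,sel in(('floor low',(abs(L[...,1])<26)&(L[...,0]>-52)&(L[...,0]<5)&(abs(L[...,2])<15)),('floor hi',(abs(L[...,1])<26)&(abs(L[...,1])>10)&(L[...,0]>10)&(L[...,0]<52)&(abs(L[...,2])<15)),('wing top',(abs(L[...,1])<4)&(L[...,0]>22)&(L[...,0]<46)&(L[...,2]>34)&(L[...,2]<52))):
        q=L[sel]; print(n,nm,len(q),np.median(q[:,2]).round(2),q[:,2].std().round(2), 'slope x',np.polyfit(q[:,0],q[:,2],1)[0].round(4) if len(q)>9 else '')
    t=C[(abs(C[...,0]-.63)<.05)&(abs(C[...,1]-.29)<.03)]; print('table near',np.median(t[:,2]))
    # tins top, should be 38 above table
```

```text
o [0.47308045 0.37417117 0.05821924]
top floor low 455 0.36 1.13 slope x 0.0008
top floor hi 209 0.3 1.13 slope x -0.0021
top wing top 35 42.2 1.14 slope x 0.0145
table near 0.005439795113431225
side floor low 246 0.37 1.29 slope x -0.0006
side floor hi 88 0.49 1.39 slope x 0.0131
side wing top 12 41.74 0.86 slope x -0.0145
table near 0.004925685857958037
```

```bash
python3 - <<'E'
s=open('f6.py').read()
s=s.replace("Kfit=[(-7.23,-2.14),(-6.21,-1.74),(-8.43,-2.66),(-5.3,-1.37)]","Kfit=[(-2.12,.26),(-2.1,-.13),(-2.98,-.66),(-.93,-.3)]").replace("[.0036,-.0041,0]","[.0002,-.0012,0]")
s=s.replace(".4102,.1291,.015",".4094,.1290,.0202").replace(".4129,.1342,.015",".4093,.1265,.0202").replace("*u['tab'],.015","*u['tab'],.0202").replace("['tog'][2]-.101)/.001","['tog'][2]-.1013)/.001").replace(".0007,.001),(.002",".0007,.0005),(.002")
open('f6.py','w').write(s)
E
python3 f6.py
```

```text
(0.004, 0.002, 0.0007, 0.0005) cost 2.9 g [0.9 0.  0.2] sd [2.2 0.7 0.5] tab [0.4098 0.1302] tog [0.4722 0.3909 0.1016] sd [1.1 2.3 0.9]
(0.002, 0.002, 0.0007, 0.001) cost 3.08 g [0.1 0.  0.7] sd [1.9 0.7 0.8] tab [0.4097 0.1293] tog [0.4724 0.3898 0.1016] sd [1.  2.1 0.9]
(0.006, 0.001, 0.0007, 0.001) cost 2.83 g [0.3 0.  0.7] sd [2.5 0.7 0.9] tab [0.4101 0.1296] tog [0.4722 0.39   0.1017] sd [1.1 2.8 0.9]
(0.004, 0.002, 0.0007, 0.003) cost 2.16 g [-1.   0.   1.8] sd [2.7 0.7 1.4] tab [0.4099 0.1277] tog [0.4723 0.3881 0.1016] sd [1.1 3.3 0.9]
(0.003, 0.003, 0.0001, 0.0005) cost 2.62 g [1.  0.  0.2] sd [2.1 0.1 0.5] tab [0.4097 0.1302] tog [0.4723 0.391  0.1015] sd [0.8 2.2 0.9]
[-0.1  0.5  2.2  0.9  0.4  2.8 -0.1  0.4 -0.1  0.7  0.9 -1.3]
[[-0.05, -0.13], [-0.1, -0.06], [-0.19, 0.03], [0.26, 0.08], [-0.06, 0.18], [0.13, 0.02], [-0.05, -0.25], [-0.05, 0.05], [0.09, 0.07]]
```

```bash
cat > geo2.py <<'E'
from geo import *
o=np.array([.4723,.3886,.1015])+.0009*RP[:,0]-RP@[.034,0,.030]
def pk(x,y,z): return o+RP@(np.array([x,y,z])/1000)
Q=RP@D['b']
TZ=10.1
def fl(f0): return RP.T@(np.array(robot.read_force())-f0)
E
python3 - <<'E'
from geo2 import *
print(o)
robot.goto(pk(-26,0,TZ+75),Q); robot.dwell(.2)
f0=np.array(robot.read_force()); print(robot.read_t(),f0)
robot.servo_line(pk(-26,0,TZ+46),speed=.08)
h=46
while h>24:
    h-=3; robot.servo_line(pk(-26,0,TZ+h),speed=.04); f=fl(f0); e=RP.T@(np.array(robot.read_position())-pk(-26,0,TZ+h))*1e3
    print(h,f.round(1),e.round(2))
    if np.linalg.norm(f)>9: break
print(robot.read_t(),robot.read_grip_width()*88)
p=robot.grab_frame('side')[0]; crop(p,245,135,345,235,6,'pics/i1.png')
E
```

```text
[0.47294373 0.37494973 0.05896924]
18.5917 [-0.37429085 -0.14778904 -2.93662029]
43 [ 0.4 -0.4 -0.1] [ 0.1  -0.02  0.03]
40 [ 0.  -0.6 -0.2] [-0.02  0.09 -0.08]
37 [ 0.7 -0.7  0.4] [-0.09  0.13 -0.2 ]
34 [ 0.  -0.1 -0.5] [-0.1   0.13 -0.22]
31 [-0.2 -0.   0.3] [-0.06  0.09 -0.19]
28 [-0.2 -0.3 -0.1] [-0.08  0.16 -0.23]
25 [-0.1  0.1 -0.4] [-0.09  0.15 -0.21]
22 [ 0.4 -0.  -0. ] [-0.08  0.11 -0.22]
21.1 15.703359440041398
```

View pics/i1.png

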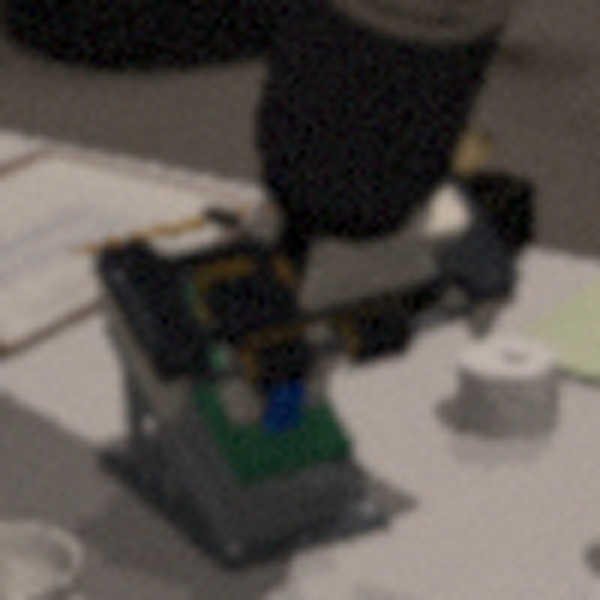

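The plate has passed the wing without touching it; the green low end sits over the stand at crop (290,450). I'll keep lowering it with force checks.

Run:
```python
from geo2 import *
f0=np.array([-.37,-.15,-2.94])
h=22
while h>-2:
    h-=2 if h>10 else 1; robot.servo_line(pk(-26,0,TZ+h),speed=.03); f=fl(f0); e=RP.T@(np.array(robot.read_position())-pk(-26,0,TZ+h))*1e3
    print(h,f.round(1),e.round(2))
    if np.linalg.norm(f)>12: break
print(robot.read_t(),robot.read_grip_width()*88)
p=robot.grab_frame('side')[0]; crop(p,245,135,345,235,6,'pics/i2.png')
```

```text
20 [ 0.2 -0.5  0.7] [-0.05  0.06 -0.1 ]
18 [ 0.7 -0.5 -0.5] [-0.08  0.06 -0.13]
16 [-0.2 -0.1  0.5] [-0.08  0.07 -0.13]
14 [-0.4  0.2  0.6] [-0.05  0.07 -0.12]
12 [-0.7 -0.1 -0.3] [-0.08  0.08 -0.14]
10 [ 0.5 -0.5  0.7] [-0.07  0.1  -0.15]
9 [-0.4 -0.7 -0.3] [ 0.01  0.03 -0.04]
8 [ 0.6 -0.1  1. ] [-0.04  0.05 -0.06]
7 [-0.3 -0.3  0.2] [-0.02  0.02 -0.07]
6 [-0.6 -0.4 -0.4] [-0.04  0.05 -0.07]
5 [ 0.9 -0.9 -0.4] [-0.03  0.04 -0.06]
4 [ 0.1 -0.6 -0. ] [-0.    0.05 -0.07]
3 [-0.  -0.8 -0.2] [-0.04  0.04 -0.06]
2 [-0.1  0.2 -0.1] [-0.03  0.05 -0.07]
1 [-0.7 -0.3  0.4] [-0.03  0.06 -0.08]
0 [ 0.2 -0.1  4.6] [ 0.03 -0.12  0.27]
-1 [-1.   3.  14.8] [ 0.02 -0.19  1.16]
25.4 15.969939241606045
```

View pics/i2.png

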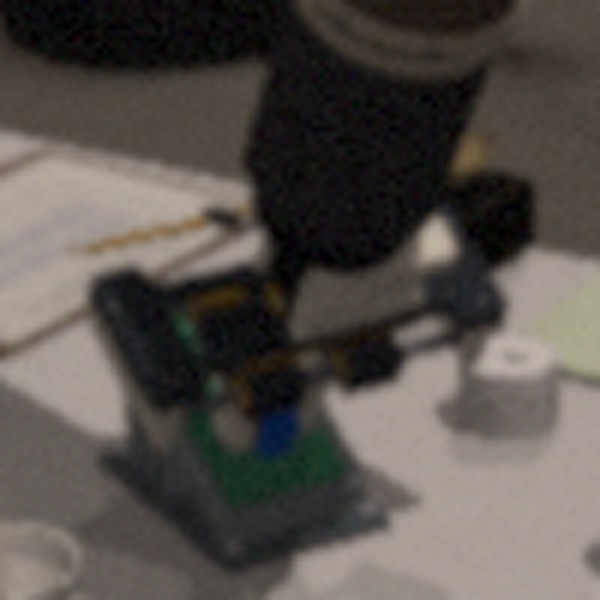

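Run:
```python
from geo2 import *
robot.servo_line(pk(-26,0,TZ+.3),speed=.03)
robot.move_gripper(.4); print(robot.read_t(),robot.read_grip_width(),robot.read_force())
robot.servo_line(pk(-26,0,TZ+60),speed=.12)
robot.servo_line(pk(34,0,75),speed=.15)
p=robot.grab_frame('side')[0]; crop(p,245,135,345,235,6,'pics/j1.png')
robot.dwell(.1); f0=np.array(robot.read_force()); print(f0,robot.read_t())
np.save('pics/f0.npy',f0)
```

```text
26.2917 0.39673304139706606 [ 1.36747109 -0.44456197  1.75743893]
[ 0.46229093  0.01315008 -0.08499287] 27.6417
```

View pics/j1.png

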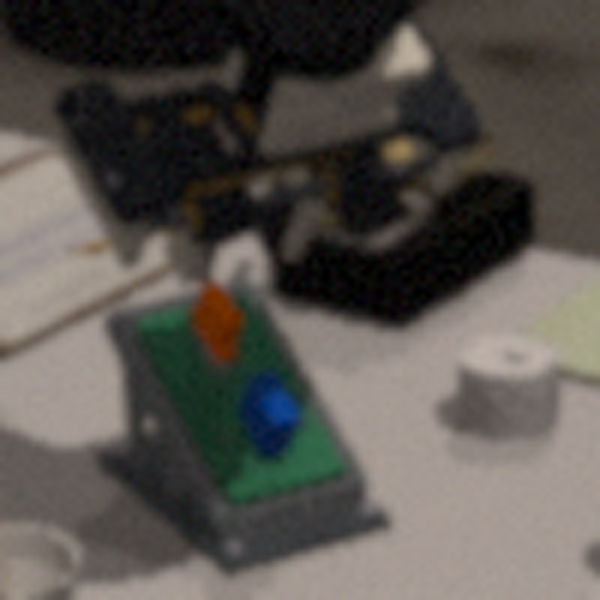

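The side view shows the plate flush in the pocket, with the fin at crop (270,412) and the toggle through the slot at (217,322), under the open fingers. Next I'll grip the toggle and turn it.

Run:
```python
from geo2 import *
f0=np.load('pics/f0.npy')
robot.servo_line(pk(34,0,30),speed=.1); print(fl(f0).round(1))
robot.servo_line(pk(34,0,15),speed=.05); print(fl(f0).round(1),robot.read_t())
robot.move_gripper(0); print(robot.read_grip_width()*88,fl(f0).round(1),(RP.T@robot.read_ft_torque()).round(3),robot.read_t())
for a in (.4,.8,1.2,1.5,1.58,1.63):
    robot.goto(pk(34,0,15),RP@Rz(a)@D['b'])
    print(a,fl(f0).round(1),(RP.T@robot.read_ft_torque()).round(3),(robot.read_grip_width()*88).round(2),robot.read_t())
    if np.linalg.norm(fl(f0))>30: break
```

```text
[ 1.3 -0.3  0.2]
[0.5 1.1 0. ] 28.6917
9.827505791741501 [1.6 2.5 3.3] [ 0.87   1.303 -0.097] 29.2333Traceback (most recent call last):
  File "<stdin>", line 8, in <module>
AttributeError: 'float' object has no attribute 'round'
```

Run:
```python
from geo2 import *
f0=np.load('pics/f0.npy')
for a in (.8,1.2,1.5,1.57,1.62):
    robot.goto(pk(34,0,15),RP@Rz(a)@D['b'])
    print(a,fl(f0).round(1),(RP.T@robot.read_ft_torque()).round(3),round(robot.read_grip_width()*88,2),round(robot.read_t(),2),np.round(robot.read_qpos()[5],1))
    if np.linalg.norm(fl(f0))>30: break
R=RP.T@robot.read_tcp_rot()@D['b']; print(np.arctan2(R[1,0],R[0,0]))
```

```text
0.8 [1.3 7.1 7.3] [ 2.587  1.376 -0.045] 10.04 30.17 32.2
1.2 [-1.9  8.5  8.6] [ 2.755  1.891 -0.072] 10.04 30.63 55.1
1.5 [-1.2  7.5  7.7] [ 2.716  2.383 -0.041] 9.63 31.02 72.3
1.57 [-2.1  7.7  9.8] [ 2.676  2.484 -0.031] 9.66 31.27 76.3
1.62 [-1.7  7.   8.4] [ 2.662  2.552 -0.662] 10.14 31.52 79.1
1.614316991304516
```

Run:
```python
from geo2 import *
f0=np.load('pics/f0.npy')
robot.move_gripper(.25); print(fl(f0).round(1),round(robot.read_grip_width()*88,2),robot.read_t())
Rq=RP@Rz(1.614)@D['b']
robot.servo_line(pk(34,0,60),speed=.1); robot.servo_line(pk(34,0,150),speed=.2)
# move aside so both cameras see
robot.goto([.50,.0,.32],Rz(np.radians(92.7))@Ry(np.radians(-50))@D['b']); robot.dwell(.2)
print(robot.read_t(),robot.read_force())
o_={}
for n,b in(('side',(245,155,325,215)),('top',(150,195,250,270))):
    p=np.mean([robot.grab_frame(n)[0].astype(float) for k in range(4)],0); o_[n]=p; crop(p.clip(0,255).astype(np.uint8),*b,8,f'pics/e_{n}.png')
    cv2.imwrite(f'pics/efull_{n}.png',p[:,:,::-1])
np.savez('pics/E.npz',**o_); print(robot.read_t())
```

```text
[0.3 0.6 0.4] 21.78 32.0167
34.7417 [-0.02378746 -0.15408156  0.35986475]
35.1417[ WARN:0@15.205] global loadsave.cpp:1063 imwrite_ Unsupported depth image for selected encoder is fallbacked to CV_8U.
```

View pics/e_side.png

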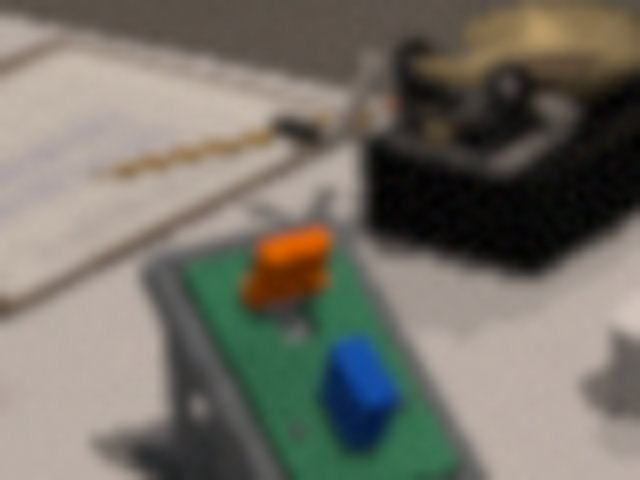

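View pics/e_top.png

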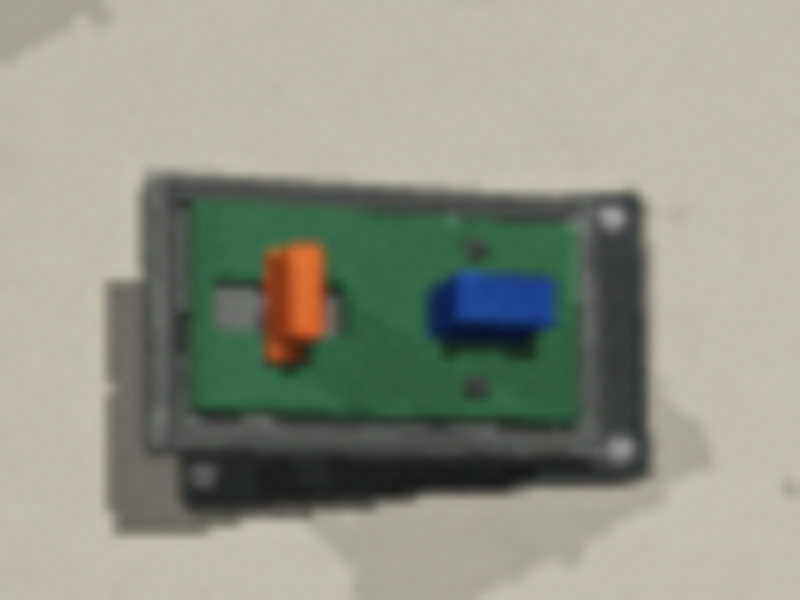

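View pics/efull_top.png

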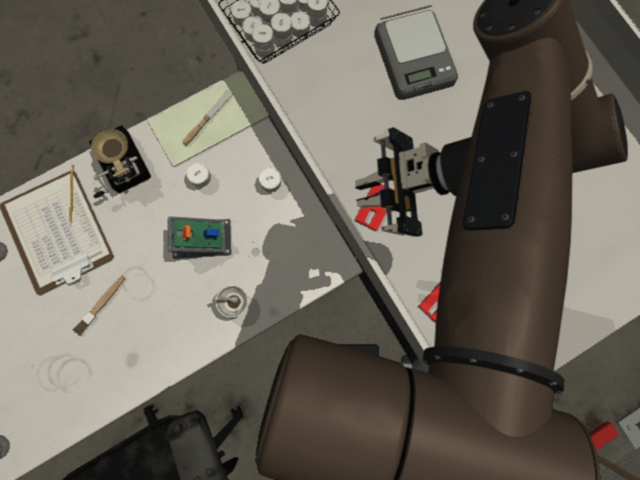

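Run:
```python
from geo2 import *
d=np.load('pics/E.npz')
Ms=[]
for n,roi,lo,h in(('top',(172,215,204,247),2,75),('side',(268,175,295,202),20,110)):
    u0,v0,u1,v1=roi;a=d[n][v0:v1,u0:u1]; Ms.append((n,roi,np.clip((a[...,0]-a[...,2]-lo)/(h-lo),0,1)))
def c(x): return sum(((cv2.GaussianBlur(mask(n,RP@Rz(x[3]),x[:3],[BAR,WING],roi),(0,0),.6)-M)**2).sum() for n,roi,M in Ms)
for a in(1.4,1.57): r=solve(c,[.472,.3886,.101,a],[.003,.003,.003,.1]); print(r.x.round(4),r.fun)
C=cloud('top',robot.grab_frame('top')[1]); L=(C-o)@RP*1e3
for s in(((L[...,0]>-58)&(L[...,0]<-44)),((L[...,0]>-8)&(L[...,0]<14)),((L[...,0]>40)&(L[...,0]<58))):
    k=s&(abs(L[...,1])<28)&(abs(L[...,1])>11)&(abs(L[...,2]-10)<8); print(k.sum(),np.median(L[k][:,2]))
print(robot.read_t())
```

```text
[0.4723 0.3883 0.1013 1.5771] 9.506614747715274
[0.4723 0.3884 0.1013 1.5771] 9.487079831166923
67 10.20473969855841
116 9.97385755428305
112 9.894451982275267
35.1917
```

The plate top sits 9.9–10.2 mm above the floor along its whole length, so it is flat and home, and the fitted toggle angle is 1.577 rad. Handing in.

```bash
python3 -c "
from rig import robot
print(robot.job_done())"
```

```text
the job is handed in; nothing more can be done
None
```

The green plate is in the sloping pocket with its slot over the toggle. The toggle is turned a full quarter turn anticlockwise against its stop. The gripper let go, and the job was handed in at about 35 s.

**Last checks:**
- **Plate seated:** by depth, its top lies 10.2, 10.0 and 9.9 mm above the pocket floor at the low end, middle and high end. It went home with almost no side force.
- **Toggle:** the image fit gives 1.577 rad. The turning moment jumped from about 0.03 to 0.66 N m just past 1.57 rad, so it reached its stop.
- **Robot and bystanders:** the arm was clear and touching nothing. The tins and mortar are at the same pixels as at the start.

**What disagreed:**
- **Table height:** the table under the job measured about 5 mm above z = 0. Because of this the open fingers pressed on the plate's top with about 43 N on the first descent. That was below the 120 N wrist limit. It was fingertips rather than gripper body, but it is above the 40 N limit given for the arm and gripper body. I then redid the fits with the measured height.
- **Pocket floor:** it measured about 58 mm above z = 0, which is about 53 mm above that table. The text says 58 mm above the table. I went by the measurement, and the fit confirmed it.

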